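# Put the checked pipe nipple away and show the ball valve to the inspection camera

### The arm

A 7-joint arm with a two-finger parallel gripper is mounted at the origin on a cart in front of the work surface, level with it; the furniture and walls round the work are solid. World frame = base frame: x ahead of the robot, y to its left, z up, the work surface at z = 0. Lengths are in m, angles in rad, forces in N, time in s.
With the tool pointing down it reaches from about 0.4 to 0.85 m from the base axis. Payload 4.4 kg.
Tool frame: the origin (TCP) lies midway between the tips of the shut fingers; the grasp point (between the pads) lies 19 mm behind it (robot.grip_depth is the distance from the TCP to the grasp point, in m); x points along the fingers, z is the direction in which the jaws open and shut, and the axes are right-handed (so a half turn about x gives the same grasp; the last joint's range is limited). The gripper opens to 94 mm and grips with 3 to 60 N. Pads are 16 mm wide; open, the fingers measure 119 mm over their backs; the gripper's body (75 mm by 177 mm) begins 78 mm behind the grasp point.
Start: joints at [-1.314, 0.628, 0.038, 1.517, -0.027, 0.996, -0.02], TCP at [0.206, 0.616, 0.205] pointing down, gripper open.
Joint ranges: [-3.06, 3.06], [-0.37, 2.12], [-1.25, 1.32], [0.18, 2.47], [-1.1, 4.24], [0.23, 1.98], [-2.94, 2.94]. Speed limits (rad/s): [2.57, 2.57, 3.14, 3.14, 3.14, 3.14, 3.14].

### API

Orientations are given as a unit quaternion [w, x, y, z].
In Python, from bench import robot gives the robot as it stands.
- The arm moves only by the shell command python3 -m creep 'ROWS' [FORCE]. ROWS is JSON, a list of rows, each a list of 3 entries, a list of its own where there are three numbers: the turn, a rotation vector about the tool's x, y, z each as a share of pi rad, from -1 to 1, then the shift along the tool's x, y, z each as a share of 0.5 m, from -1 to 1, then the gripper command: -1 is fully open, 1 is shut, values between are in proportion. In form: [[[wx, wy, wz], [x, y, z], jaw], ...]. A call has 1 to 20 rows; each row shifts and turns the pose as measured when the row begins, along the tool's axes as they then stand; what a row does not reach is not made up. A row lasts 1/12 s, in which the tool goes at most 41.7 mm and 7.16 degrees, less where a joint would pass 70% of its speed; a pose out of reach is approached as far as the arm can. A call with a number of a shift or a turn outside -1 to 1 is refused whole. A call with a gripper value outside its range is refused whole. The fingers move at their own pace and stop on an object; FORCE is the grip in N (left out, the last holds). Time passes only in rows, so rows that do not move let the fingers close. It gives the time, the measured TCP pose, the force and the opening at its end, in the units of the state.
- robot.get_state(): the state, without advancing time (a new reading comes with each control period).
- robot.read_camera(name): name is "scene" or "top" or "wrist"; returns a dict with "img" (384x512x3 uint8, red, green, blue), "fx", "fy", "cx", "cy" (pixels), "distortion" ([k1, k2, p1, p2, k3] as OpenCV has them; the pictures are not rectified), "world_from_camera" (4x4, takes a point from camera to world coordinates). Camera axes: x right, y down, z forward; pixel columns grow to the right and rows downward; lengths in m; the calibration is good to about 2 mm. A picture is of the moment at which its call begins. There is no depth.
- robot.finish_job(): hands the job in, once; it reports no verdict.
The state is a dict: "time_s": time; "joints": joint angles; "joint_velocities": joint speeds; "joint_torque": joint torques, N m; "tcp_pos": TCP position; "orientation": TCP orientation; "ft_force": force on the tool from outside, world axes, zero at the start; "moment": the same for the moment, N m; "gripper_width": opening from 0.0 (shut) to 1.0 (fully open).
Only numpy, scipy, OpenCV 4.12 (cv2) and the standard library are available. Lean on these libraries where they do the work, as an engineer would, in place of code of your own. Each camera call takes 0.05 s, during which the arm holds its last target.

### The job

The straight brass pipe nipple lying on the worktop has been checked: lay it flat in the empty bay of the grey parts tray, lengthwise like the one in the other bay, and let go of it. Then pick up the ball valve and hold it up in the air before the inspection camera, lever on top as the camera sees it and the lever's free end pointing away from the camera, so that the bore points straight into the slanting lens, on the lens's axis, with the valve's near end about 8 cm from the glass. Finish while still holding the valve there, steady; do not touch the camera, and leave everything else where it is.

Things in the scene. Friction and masses are not known exactly. Their poses are not given: they have to be found in the camera images.
- nipple_centre (a point): Centre of the nipple to put away: straight brass pipe piece, 100 mm long along its x; threaded ends 21 mm in diameter; in the middle an eight-sided collar, 26 mm long, 27 mm across flats, on which it rests (ends 3 mm clear). The point is mid-length, on the axis, 13.5 mm above what it lies on. Loose, about 0.14 kg; z up at the start.
- free_bay (a point): Centre of the empty bay's floor in the grey parts tray (fixed; 170 x 260 mm; walls 4 mm thick, tops 14 mm above the worktop; floor 4 mm above it). Two bays side by side, each 162 mm long along x and 124 mm wide along y; the empty one is the left one seen from the robot. x runs along the bay, z up.
- other_nipple_centre (a point): Centre of the second, equal pipe nipple, which lies lengthwise (along its x) in the other bay of the tray and stays there.
- valve_centre (a point): Centre of the ball valve, on the bore's axis, 14 mm above the worktop at the start (z up). Brass body 61 mm long along y (the bore), 28 mm high, 32 mm wide at the end collars; waist 28 mm wide in x, 35 mm long, centred here: grasp it across x, fingers either side of the lever. Rigid lever 12 mm wide along y, 24 to 35 mm above this point, its free end 57 mm towards -y. Loose, 0.26 kg.
- valve_plain_end (a point): Middle of the face of the valve's +y end, over which no lever sticks out, on the bore's axis, 30.5 mm from valve_centre; axes as valve_centre. This is the end to show to the lens.
- camera_head: Head of the inspection camera; origin: middle of the lens's front glass, 250 mm above the worktop. It looks along its -x, towards the robot and 25 deg down; y level, z the camera's up. Ring light 56 mm across, box 42 mm high behind it. Asked for: valve y along head +x, valve z along head z, valve_plain_end at (-0.08, 0, 0) m and valve_centre at (-0.11, 0, 0) in this frame.
- camera_stand: Stand of that camera: foot 100 x 110 mm, 14 mm high, origin under its middle on the worktop, with an upright post at its centre, 276 mm high; the head looks along its -x. Not to be touched.
- pipe_nipple: The pipe nipple itself; origin on the underside of the collar, 13.5 mm below nipple_centre.
- valve: The ball valve itself; origin on the underside of the body, 17.5 mm from valve_centre along -y and 14 mm below it.
- black_cap: Bystander, to be left alone: dark bottle cap, 57 mm across, 24 mm high; origin under its middle.
- grey_cap: Bystander, to be left alone: grey bottle cap, 69 mm across, 24 mm high; origin under its middle.
- tape: Bystander, to be left alone: white roll of sealing tape lying flat, 52 mm across, 15 mm high; origin under its middle.
- spoon: Bystander, to be left alone: steel teaspoon, 132 x 26 x 9 mm; origin under its middle.
- tin: Bystander, to be left alone: round tea tin with a lid, 74 mm across, 92 mm high; origin under its middle.
- strainer: Bystander, to be left alone: steel mesh tea strainer, 82 mm across the rim, 61 mm high; origin under its middle.
- flask: Bystander, to be left alone: standing cream vacuum flask with a black cup lid, 68 x 84 mm, 205 mm high; origin under its middle.

How it is judged:
By the outcome, as a careful person would: the job done as asked, in the order asked, and still so for the second after the job is handed in, while the arm keeps its last pose, push and grip.
It also fails if it takes over 56 s, if anything falls off the work surface, if the arm or the gripper's body presses on something with over 40 N, if the wrist force passes 120 N, or if a joint passes its speed limit or range.

## Working session

There is one attempt and no reset: what is moved stays moved. The work goes in short steps, Python scripts to look and compute and a shell command to move; the robot and the scene stay as the last step left them, time stands still between calls to the robot, and variables do not carry over. Pictures are saved under pics/ and viewed, and the job is handed in when it is done.

```bash
ls; mkdir -p pics; python3 - <<'E'
from bench import robot
import cv2
s=robot.get_state(); print(s)
for n in ["scene","top","wrist"]:
    c=robot.read_camera(n); cv2.imwrite(f"pics/{n}0.png",c["img"][:,:,::-1])
    print(n,c["fx"],c["fy"],c["cx"],c["cy"],c["distortion"],c["world_from_camera"])
E
```

```text
pics
{'time_s': 0.0, 'joints': array([-1.31380306,  0.62929163,  0.03848062,  1.51833411, -0.02702618,
        0.996317  , -0.01998049]), 'joint_velocities': array([ 1.71799999e-03,  2.55852707e-04, -1.85987624e-03, -2.33161332e-03,
        1.80286540e-04, -1.64706804e-05,  2.40814526e-04]), 'joint_torque': array([ 2.70233213e-04, -5.49718273e+01,  1.14368934e+00, -1.86634862e+01,
       -5.19986905e-02,  2.36310106e-02,  1.44603464e-04]), 'tcp_pos': array([0.20596962, 0.61581367, 0.204601  ]), 'orientation': array([ 0.57333438, -0.41353047,  0.57437623,  0.41276167]), 'ft_force': array([0.7986638 , 0.01748632, 0.39616253]), 'moment': array([ 0.01457528,  0.01766985, -0.031808  ]), 'gripper_width': 1.0009283220229466}
scene 380.2458535974603 380.2458535974603 250.0749140395717 191.0315296426672 [-0.02408524  0.          0.          0.          0.        ] [[ 0.81090256 -0.41034257  0.41720021  0.05855517]
 [-0.58517885 -0.57064091  0.57613771 -0.67673264]
 [ 0.00165768 -0.71132829 -0.70285797  1.01815304]
 [ 0.          0.          0.          1.        ]]
top 349.8230765978402 349.8230765978402 256.3464279381672 193.70646892945683 [-0.04529843  0.          0.          0.          0.        ] [[ 0.01333885 -0.98689259  0.16082629  0.32492804]
 [-0.99990901 -0.01284167  0.00413043  0.02147943]
 [-0.00201102 -0.16086675 -0.98697409  1.50026904]
 [ 0.          0.          0.          1.        ]]
wrist 298.88614621897676 298.88614621897676 251.02088865733126 187.97140697825554 [0.01861734 0.         0.         0.         0.        ] [[ 3.16903804e-01  9.21298632e-01  2.25345976e-01  1.40504130e-01]
 [ 9.48457675e-01 -3.07796545e-01 -7.54276124e-02  6.38838797e-01]
 [-1.30643105e-04  2.37634418e-01 -9.71354655e-01  3.83550288e-01]
 [ 0.00000000e+00  0.00000000e+00  0.00000000e+00  1.00000000e+00]]
```

View pics/scene0.png

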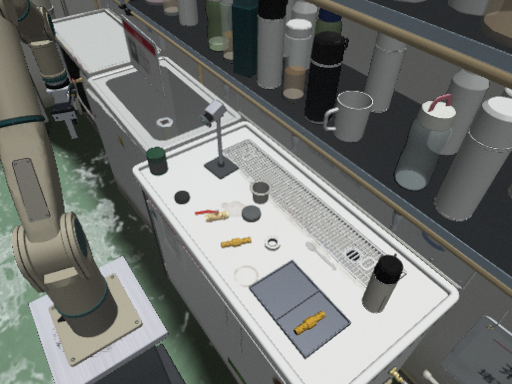

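View pics/top0.png

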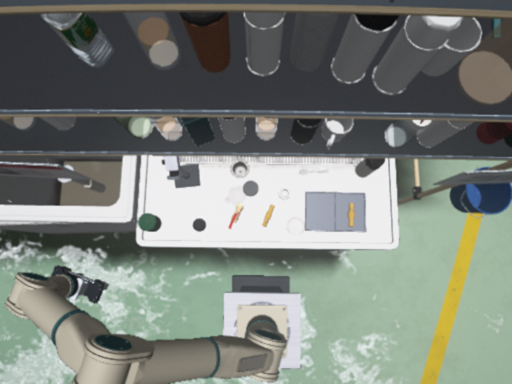

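View pics/wrist0.png

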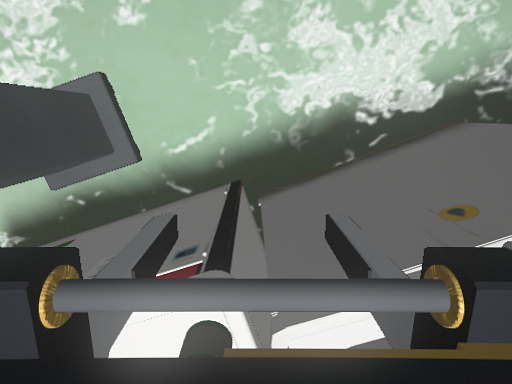

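Scene and top show the counter. The valve (red lever) is at about (213,215) in scene, the nipple at (236,242), the tray at (300,305) and the camera at (218,140). I'll enlarge these.

```bash
cat > h.py <<'E'
import numpy as np, cv2
from bench import robot
from scipy.spatial.transform import Rotation as R
def cam(n):
    c=robot.read_camera(n); c["K"]=np.array([[c["fx"],0,c["cx"]],[0,c["fy"],c["cy"]],[0,0,1]]);c["D"]=np.array(c["distortion"]);c["T"]=np.array(c["world_from_camera"]);return c
def ray(c,uv):
    p=cv2.undistortPoints(np.array([[uv]],float),c["K"],c["D"])[0,0]
    return c["T"][:3,3],c["T"][:3,:3]@np.array([p[0],p[1],1])
def onz(c,uv,z):
    o,d=ray(c,uv); return o+d*(z-o[2])/d[2]
def proj(c,P):
    T=np.linalg.inv(c["T"]); r,_=cv2.Rodrigues(T[:3,:3])
    return cv2.projectPoints(np.array(P,float).reshape(-1,3),r,T[:3,3],c["K"],c["D"])[0][:,0]
def crop(c,name,u0,u1,v0,v1,s):
    im=cv2.resize(c["img"][v0:v1,u0:u1,::-1],None,fx=s,fy=s,interpolation=cv2.INTER_CUBIC)
    for u in range((u0+9)//10*10,u1,10):
        cv2.line(im,(int((u-u0+.5)*s),0),(int((u-u0+.5)*s),4 if u%50 else 12),(0,0,255),1)
        if u%50==0: cv2.putText(im,str(u),(int((u-u0)*s),24),0,.4,(0,0,255),1)
    for v in range((v0+9)//10*10,v1,10):
        cv2.line(im,(0,int((v-v0+.5)*s)),(4 if v%50 else 12,int((v-v0+.5)*s)),(0,0,255),1)
        if v%50==0: cv2.putText(im,str(v),(14,int((v-v0)*s)),0,.4,(0,0,255),1)
    cv2.imwrite("pics/"+name,im)
def quat():
    q=robot.get_state()["orientation"]; return R.from_quat(np.r_[q[1:],q[0]])
E
python3 - <<'E'
from h import *
c=cam("top"); crop(c,"t1.png",130,290,145,245,5)
crop(c,"t1b.png",260,410,145,250,5)
c=cam("scene"); crop(c,"s1.png",140,300,90,210,5)
crop(c,"s1b.png",160,300,180,285,5.6)
crop(c,"s1c.png",230,410,230,365,4.4)
E
```

```text
(no output)
```

View pics/t1.png

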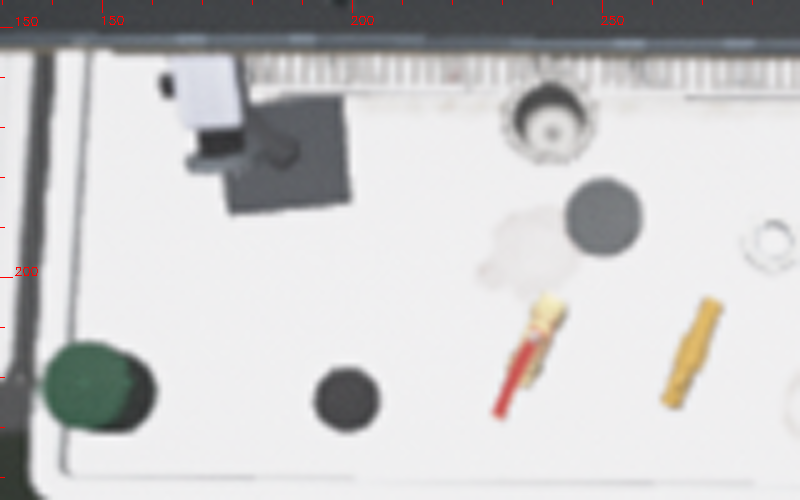

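View pics/t1b.png

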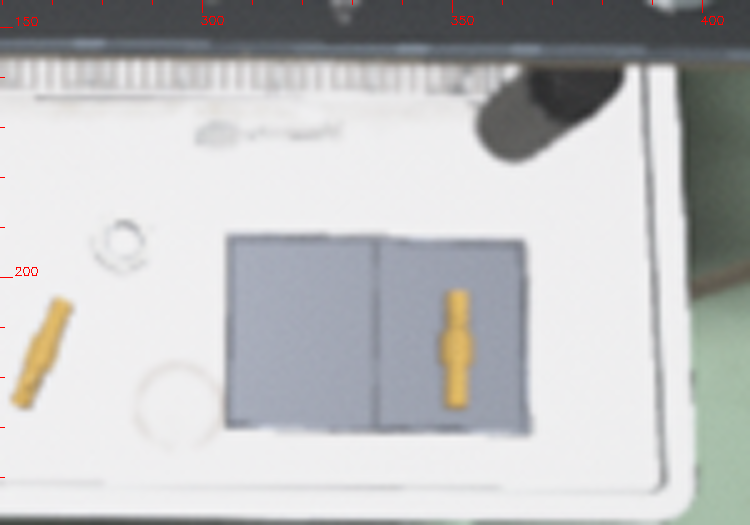

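View pics/s1.png

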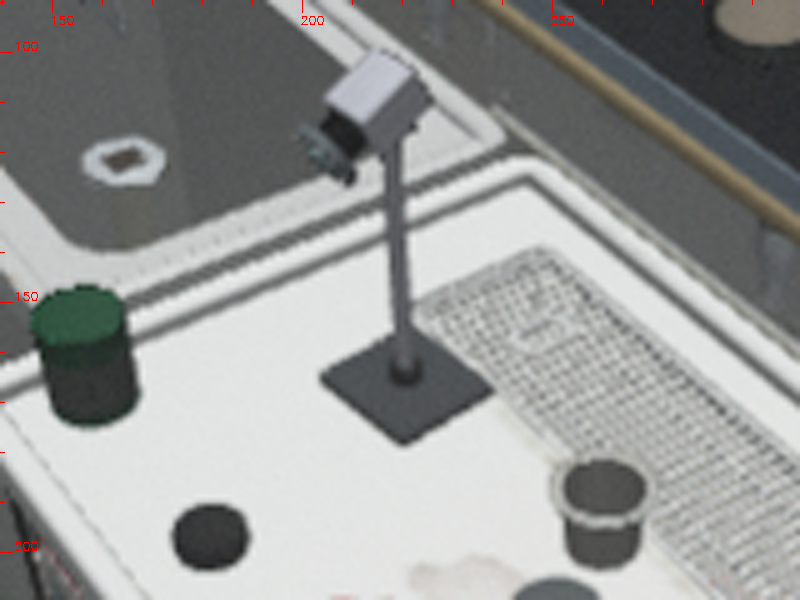

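View pics/s1b.png

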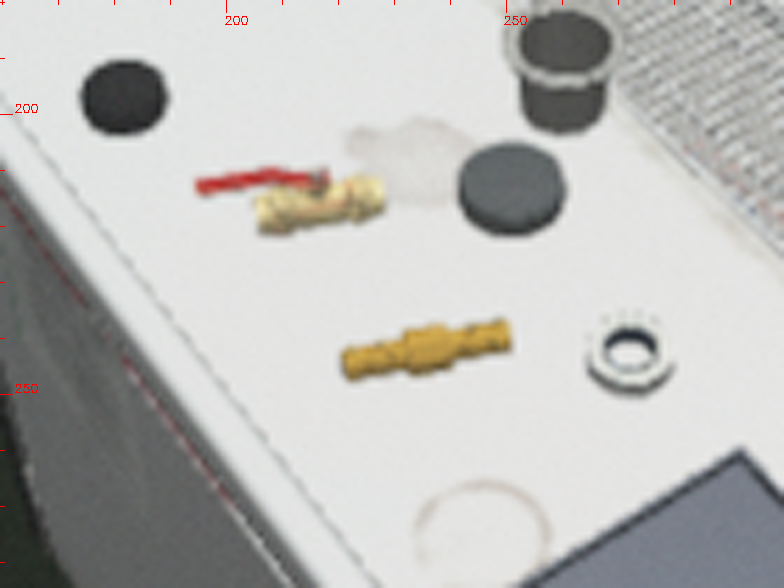

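View pics/s1c.png

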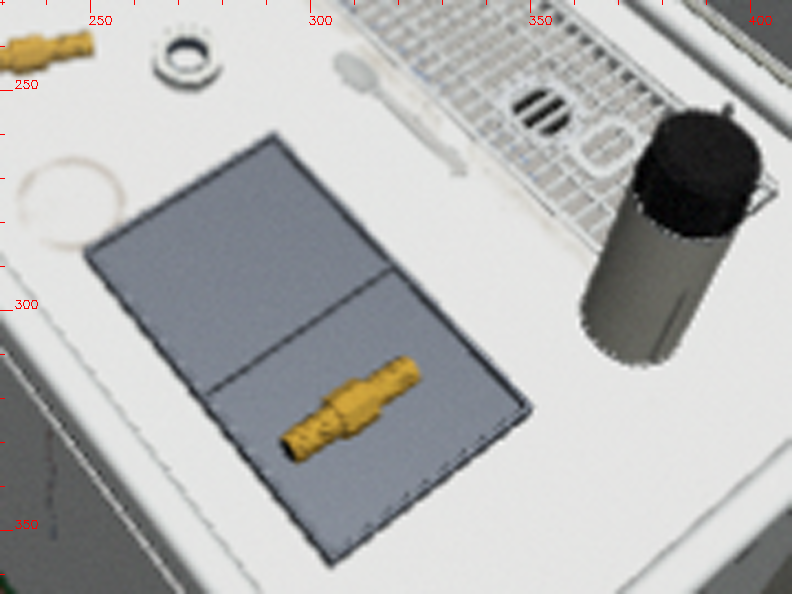

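```bash
python3 - <<'E'
from h import *
t=cam("top");s=cam("scene")
def T(x,y,b=0): return ((x+.5)/5-.5+(260 if b else 130),(y+.5)/5-.5+145)
def S(x,y): return ((x+.5)/5-.5+140,(y+.5)/5-.5+90)
def Sb(x,y): return ((x+.5)/5.6-.5+160,(y+.5)/5.6-.5+180)
def Sc(x,y): return ((x+.5)/4.4-.5+230,(y+.5)/4.4-.5+230)
P=lambda n,a,b,z: print(n,'top',onz(t,a,z)[:2].round(4) if a else '','scene',onz(s,b,z)[:2].round(4) if b else '')
P('nip far',T(712,302),Sb(508,335),.0135);P('nip near',T(672,403),Sb(345,362),.0135)
P('valve plain',T(551,300),Sb(382,195),.014);P('valve other',T(525,382),Sb(258,222),.014)
P('lever end',T(499,415),Sb(197,187),.0435)
for n,a,b in [('A',(343,97),(493,388)),('B',(351,200),(403,443)),('C',(228,212),(320,378)),('D',None,(405,330))]:
    P('foot '+n,T(*a) if a else None,S(*b),.014)
P('ring',T(213,162),S(327,155),.25)
for n,a,b in [('FL',(228,236),(273,133)),('FR',(524,241),(530,409)),('NR',(527,432),(333,565)),('NL',(227,427),(85,254))]:
    P('tray '+n,T(*a,1),Sc(*b),.014)
P('div far',T(377,238,1),Sc(394,268),.014);P('div near',T(377,430,1),Sc(208,394),.014)
P('nip2 far',T(457,291,1),Sc(408,367),.0175);P('nip2 near',T(457,406,1),Sc(292,446),.0175)
E
```

```text
nip far top [ 0.5191 -0.04  ] scene [ 0.5213 -0.0396]
nip near top [ 0.4322 -0.0066] scene [4.318e-01 1.000e-04]
valve plain top [0.5189 0.0979] scene [0.5218 0.097 ]
valve other top [0.4483 0.1186] scene [0.4465 0.1233]
lever end top [0.4181 0.1377] scene [0.4194 0.1462]
foot A top [0.6954 0.2837] scene [0.6955 0.2845]
foot B top [0.6039 0.273 ] scene [0.6018 0.2718]
foot C top [0.592  0.3795] scene [0.5891 0.3761]
foot D top  scene [0.6777 0.3874]
ring top [0.5866 0.3356] scene [0.5926 0.3339]
tray FL top [ 0.5782 -0.1828] scene [ 0.5798 -0.1832]
tray FR top [ 0.5772 -0.4393] scene [ 0.5755 -0.4407]
tray NR top [ 0.4126 -0.4361] scene [ 0.4086 -0.4409]
tray NL top [ 0.414  -0.1805] scene [ 0.4117 -0.1843]
div far top [ 0.5781 -0.3116] scene [ 0.575  -0.3155]
div near top [ 0.4129 -0.308 ] scene [ 0.4162 -0.3127]
nip2 far top [ 0.5323 -0.3787] scene [ 0.5309 -0.375 ]
nip2 near top [ 0.4338 -0.3759] scene [ 0.4357 -0.3715]
```

```bash
cat >> h.py <<'E'
def rel(p,Rm=None):
    """shift & turn shares from present pose to target p, Rm"""
    st=robot.get_state(); Q=quat()
    sh=Q.as_matrix().T@(np.array(p)-st["tcp_pos"])/.5
    print("t",round(st["time_s"],2),"tcp",st["tcp_pos"].round(4),"shift share",sh.round(4),"rows>=",round(np.linalg.norm(sh)/.0834,2))
    if Rm is not None:
        best=[]
        for f in (0,np.pi):
            T=R.from_matrix(Rm)*R.from_rotvec([f,0,0]); rv=(Q.inv()*T).as_rotvec()/np.pi
            print(" turn share",rv.round(4),"deg",round(np.linalg.norm(rv)*180,2),"rows>=",round(np.linalg.norm(rv)/.0398,2))
def down(jaw):  # tool x down, z along jaw dir (world xy angle, rad)
    x=np.array([0,0,-1.]);z=np.array([np.cos(jaw),np.sin(jaw),0]);return np.c_[x,np.cross(z,x),z]
E
python3 - <<'E'
from h import *
print(quat().as_matrix().round(3))
a=np.arctan2(-.0366,.0882)+np.pi/2
rel([.476,-.0217,.2],down(a))
E
```

```text
[[-0.    -0.948  0.317]
 [-0.     0.317  0.948]
 [-1.    -0.    -0.   ]]
t 0.35 tcp [0.2062 0.6163 0.2053] shift share [ 0.0109 -0.9166 -1.0389] rows>= 16.61
 turn share [ 0.0224 -0.0001  0.    ] deg 4.04 rows>= 0.56
 turn share [-9.776e-01 -0.000e+00 -2.000e-04] deg 175.96 rows>= 24.56
```

```bash
python3 -m creep '[[[0,0,0],[0,-0.054,-0.061],-1],[[0,0,0],[0,-0.054,-0.061],-1],[[0,0,0],[0,-0.054,-0.061],-1],[[0,0,0],[0,-0.054,-0.061],-1],[[0,0,0],[0,-0.054,-0.061],-1],[[0,0,0],[0,-0.054,-0.061],-1],[[0,0,0],[0,-0.054,-0.061],-1],[[0,0,0],[0,-0.054,-0.061],-1],[[0,0,0],[0,-0.054,-0.061],-1],[[0,0,0],[0,-0.054,-0.061],-1],[[0,0,0],[0,-0.054,-0.061],-1],[[0,0,0],[0,-0.054,-0.061],-1],[[0,0,0],[0,-0.054,-0.061],-1],[[0,0,0],[0,-0.054,-0.061],-1],[[0,0,0],[0,-0.054,-0.061],-1],[[0,0,0],[0,-0.054,-0.061],-0.1]]'
python3 - <<'E'
from h import *
a=np.arctan2(-.0366,.0882)+np.pi/2
rel([.476,-.0217,.2],down(a))
c=cam("wrist"); crop(c,"w1.png",0,512,0,384,1.5)
E
```

```text
time_s: 1.68
tcp_pos: [0.4662, 0.0132, 0.2017]
orientation: [0.573, -0.417, 0.566, 0.421]
ft_force: [0.6, 0.1, 0.2]
gripper_width: 0.96
t 1.68 tcp [0.4662 0.0132 0.2017] shift share [ 0.0026 -0.0395 -0.0609] rows>= 0.87
 turn share [0.029  0.0041 0.0001] deg 5.26 rows>= 0.73
 turn share [-9.71e-01 -1.00e-04  6.30e-03] deg 174.79 rows>= 24.4
```

View pics/w1.png

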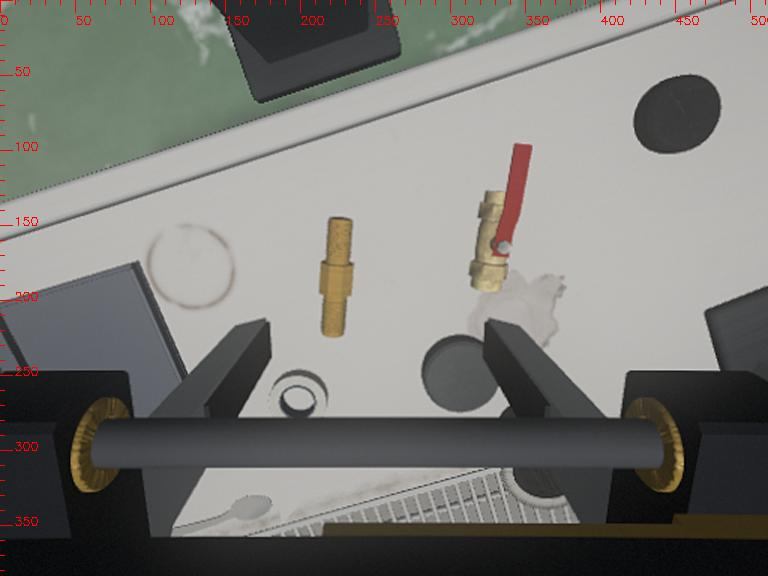

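```bash
cat > m.py <<'E'
from h import *
c=cam("wrist")
def nip(c,lo,hi,z,box=None):
    hsv=cv2.cvtColor(c["img"],cv2.COLOR_RGB2HSV); m=cv2.inRange(hsv,lo,hi)
    n,l,st,ce=cv2.connectedComponentsWithStats(m)
    for i in range(1,n):
        if st[i,4]>150:
            v,u=np.where(l==i); P=np.array([onz(c,(a,b),z)[:2] for a,b in zip(u,v)])
            r=cv2.minAreaRect((P*1000).astype(np.float32)); w=np.linalg.svd(P-P.mean(0),full_matrices=False)[2][0]
            w=w*np.sign(w[0]); k=(P-P.mean(0))@w; mid=P.mean(0)+w*(k.min()+k.max())/2
            print(st[i],"rect",np.round(r[0],1),np.round(r[1],1),"mid",mid.round(4),"mean",P.mean(0).round(4),"ang",np.degrees(np.arctan2(w[1],w[0])).round(2))
E
python3 - <<'E'
from m import *
nip(c,(12,90,60),(35,255,255),.0135)
v=lambda x,y:((x+.5)/1.5-.5,(y+.5)/1.5-.5)
for n,p,z in [('plain end bottom edge mid',(487,289),.008),('plain mid',(488,270),.028),('other',(495,193),.028),('lever end',(523,146),.045),('pivot',(502,247),.045)]: print(n,onz(c,v(*p),z).round(4))
E
```

```text
[ 220  140   22   79 1271] rect [474.1 -21.5] [ 26.  101.5] mid [ 0.4741 -0.0214] mean [ 0.4729 -0.0209] ang -22.67
[ 55 265  37  63 886] rect [ 560.6 -282.7] [ 38.4 103.3] mid [ 0.5588 -0.285 ] mean [ 0.5612 -0.2869] ang -37.97
[428 267  20  61 439] rect [721.6 198.2] [26.2 97. ] mid [0.7213 0.2005] mean [0.7256 0.2002] ang -4.38
[220 349 137   8 821] rect [744.5 -25.4] [198.6  12.2] mid [ 0.7442 -0.0254] mean [ 0.7437 -0.0268] ang 71.43
plain end bottom edge mid [0.5282 0.0875 0.008 ]
plain mid [0.5063 0.0889 0.028 ]
other [0.4489 0.1092 0.028 ]
lever end [0.4208 0.1323 0.045 ]
pivot [0.4873 0.1003 0.045 ]
```

```bash
python3 - <<'E'
from h import *
rel([.4741,-.0214,.2],down(np.radians(67.3)))
E
```

```text
t 1.78 tcp [0.4682 0.0076 0.2017] shift share [ 0.0031 -0.0291 -0.0515] rows>= 0.71
 turn share [0.0261 0.0033 0.0012] deg 4.73 rows>= 0.66
 turn share [-0.9739 -0.0018  0.005 ] deg 175.31 rows>= 24.47
```

```bash
python3 -m creep '[[[0.026,0.003,0.001],[0.003,-0.029,-0.051],-0.1],[[0,0,0],[0,0,0],-0.1],[[0,0,0],[0,0,0],-0.1],[[0,0,0],[0,0,0],-0.1]]'
python3 - <<'E'
from h import *
rel([.4741,-.0214,.04],down(np.radians(67.3)))
E
```

```text
time_s: 2.12
tcp_pos: [0.4748, -0.0231, 0.2002]
orientation: [0.591, -0.39, 0.589, 0.39]
ft_force: [-0.7, -0.2, 0.0]
gripper_width: 0.599
t 2.12 tcp [ 0.4748 -0.0231  0.2002] shift share [0.3204 0.0028 0.0021] rows>= 3.84
 turn share [-0.0025  0.0005  0.0003] deg 0.45 rows>= 0.06
 turn share [ 9.975e-01  5.000e-04 -8.000e-04] deg 179.56 rows>= 25.06
```

```bash
python3 -m creep '[[[-0.002,0,0],[0.08,0.0028,0.002],-0.1],[[0,0,0],[0.08,0,0],-0.1],[[0,0,0],[0.08,0,0],-0.1],[[0,0,0],[0.06,0,0],-0.1],[[0,0,0],[0,0,0],-0.1],[[0,0,0],[0,0,0],-0.1]]'
python3 - <<'E'
from h import *
rel([.4741,-.0214,.003],down(np.radians(67.3)))
c=cam("wrist"); crop(c,"w2.png",0,512,0,384,1.5)
E
```

```text
time_s: 2.62
tcp_pos: [0.4789, -0.0126, 0.0487]
orientation: [0.591, -0.396, 0.581, 0.395]
ft_force: [0.1, -0.1, 1.0]
gripper_width: 0.552
t 2.62 tcp [ 0.4789 -0.0126  0.0487] shift share [ 0.0912  0.0031 -0.0208] rows>= 1.12
 turn share [0.0041 0.0032 0.003 ] deg 1.08 rows>= 0.15
 turn share [-0.9959 -0.0047  0.005 ] deg 179.27 rows>= 25.02
```

View pics/w2.png

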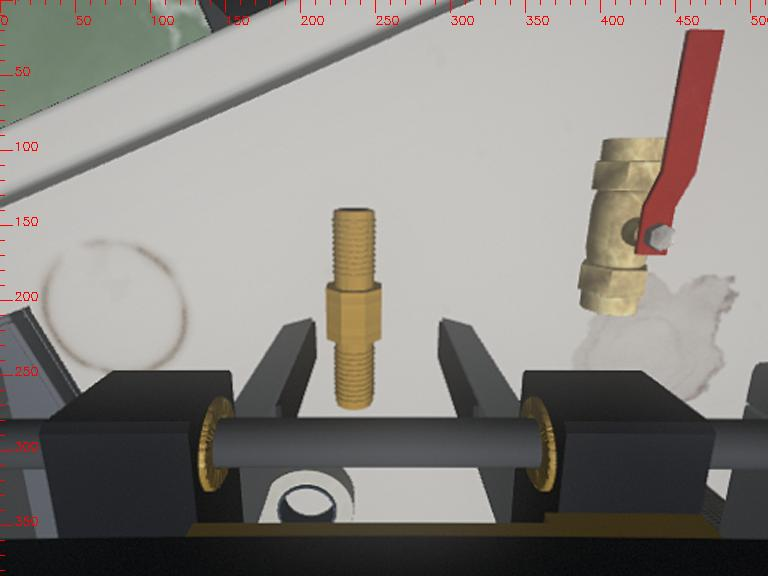

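Wrist view: nipple axis runs from (354,210) to (354,408), with its collar near (353,313). It sits to the left of the finger gap's middle, because the tool drifted sideways by about 1 cm. I'll remeasure and correct.

```bash
python3 - <<'E'
from m import *
nip(c,(12,90,60),(35,255,255),.0135)
v=lambda x,y:((x+.5)/1.5-.5,(y+.5)/1.5-.5)
print('collar',onz(c,v(327,313),.0135),onz(c,v(381,313),.0135))
for n,p,z in [('plain end top edge',(612,270),.028),('other end top edge',(630,140),.028),('lever end',(705,31),.045),('lever near pivot',(652,250),.045)]: print(n,onz(c,v(*p),z).round(4))
rel([.4741,-.0214,.04],down(np.radians(67.3)))
E
```

```text
[ 217  140   37  133 3664] rect [475.1 -22.3] [ 26.9 103.9] mid [ 0.4752 -0.022 ] mean [ 0.4726 -0.0209] ang -22.6
[132 265  24  63 707] rect [ 515.  -119.7] [16.4 58. ] mid [ 0.5143 -0.1209] mean [ 0.5149 -0.1213] ang -32.73
[347 265  24  63 514] rect [582.   43.5] [15.2 58.9] mid [0.5823 0.045 ] mean [0.5829 0.0449] ang -10.28
[ 129  343  252   14 1543] rect [597.4 -54.8] [212.9  13.1] mid [ 0.5992 -0.0556] mean [ 0.6012 -0.0507] ang 67.76
collar [ 0.46935755 -0.03395529  0.0135    ] [ 0.47954767 -0.00894025  0.0135    ]
plain end top edge [0.4955 0.0978 0.028 ]
other end top edge [0.4432 0.119  0.028 ]
lever end [0.4137 0.1441 0.045 ]
lever near pivot [0.4864 0.108  0.045 ]
t 2.72 tcp [ 0.48   -0.0129  0.0501] shift share [ 0.0199  0.0047 -0.0204] rows>= 0.35
 turn share [0.004  0.0035 0.0039] deg 1.18 rows>= 0.16
 turn share [-0.996  -0.0061  0.0055] deg 179.29 rows>= 25.03
```

```bash
python3 -m creep '[[[0.004,0.0035,0.004],[0.02,0.004,-0.02],-0.1],[[0,0,0],[0,0,0],-0.1],[[0,0,0],[0,0,0],-0.1]]'
python3 - <<'E'
from h import *
rel([.4745,-.0216,.003],down(np.radians(67.3)))
E
```

```text
time_s: 2.97
tcp_pos: [0.4777, -0.0216, 0.0439]
orientation: [0.591, -0.393, 0.587, 0.39]
ft_force: [-1.1, 0.4, 0.9]
gripper_width: 0.553
t 2.97 tcp [ 0.4777 -0.0216  0.0439] shift share [ 0.0817  0.0066 -0.0026] rows>= 0.98
 turn share [-0.0001  0.0008  0.0022] deg 0.43 rows>= 0.06
 turn share [ 0.9999  0.0035 -0.0013] deg 179.99 rows>= 25.12
```

```bash
python3 -m creep '[[[0,0.001,0.002],[0.05,0.007,-0.003],-0.1],[[0,0,0],[0.02,0,0],-0.1],[[0,0,0],[0,0,0],-0.1],[[0,0,0],[0,0,0],-0.1]]'
python3 - <<'E'
from h import *
rel([.4745,-.0216,.003],down(np.radians(67.3)))
E
```

```text
time_s: 3.3
tcp_pos: [0.4778, -0.0225, 0.0115]
orientation: [0.591, -0.393, 0.587, 0.389]
ft_force: [0.3, 0.2, -0.1]
gripper_width: 0.551
t 3.3 tcp [ 0.4778 -0.0225  0.0115] shift share [ 0.017   0.0069 -0.0009] rows>= 0.22
 turn share [-0.0005  0.0007  0.0027] deg 0.51 rows>= 0.07
 turn share [ 0.9994  0.0042 -0.0011] deg 179.9 rows>= 25.11
```

```bash
python3 -m creep '[[[0,0.001,0.004],[0.022,0.013,0],-0.1],[[0,0,0],[0,0,0],-0.1],[[0,0,0],[0,0,0],-0.1]]'
python3 - <<'E'
from h import *
rel([.4745,-.0216,.003],down(np.radians(67.3)))
E
```

```text
time_s: 3.55
tcp_pos: [0.4735, -0.0201, 0.0015]
orientation: [0.589, -0.391, 0.589, 0.392]
ft_force: [-0.2, 0.1, -0.6]
gripper_width: 0.552
t 3.55 tcp [ 0.4735 -0.0201  0.0015] shift share [-0.0031 -0.003  -0.0021] rows>= 0.06
 turn share [-0.0007  0.0001 -0.0004] deg 0.14 rows>= 0.02
 turn share [ 9.993e-01 -6.000e-04 -1.000e-04] deg 179.88 rows>= 25.11
```

Good. Close gently while raising the tips by about 1 mm.

```bash
python3 -m creep '[[[0,0,0],[-0.003,-0.002,-0.002],0.5],[[0,0,0],[0,0,0],1],[[0,0,0],[0,0,0],1],[[0,0,0],[0,0,0],1],[[0,0,0],[0,0,0],1],[[0,0,0],[0,0,0],1]]' 25
python3 - <<'E'
from h import *
rel([.4745,-.0216,.1],down(np.radians(67.3)))
E
```

```text
time_s: 4.05
tcp_pos: [0.4736, -0.0213, 0.0037]
orientation: [0.589, -0.391, 0.589, 0.392]
ft_force: [-0.3, 0.7, -1.4]
gripper_width: 0.287
t 4.05 tcp [ 0.4736 -0.0213  0.0037] shift share [-0.1925 -0.0015  0.0002] rows>= 2.31
 turn share [-0.0006  0.0001 -0.0006] deg 0.15 rows>= 0.02
 turn share [ 9.994e-01 -9.000e-04 -1.000e-04] deg 179.89 rows>= 25.11
```

```bash
python3 -m creep '[[[0,0,0],[-0.08,0,0],1],[[0,0,0],[-0.08,0,0],1],[[0,0,0],[-0.05,0,0],1],[[0,0,0],[0,0,0],1],[[0,0,0],[0,0,0],1]]'
python3 - <<'E'
from h import *
rel([.495,-.247,.1],down(np.radians(89.2)))
print(robot.get_state()["gripper_width"])
E
```

```text
time_s: 4.47
tcp_pos: [0.4694, -0.0213, 0.1063]
orientation: [0.584, -0.388, 0.594, 0.395]
ft_force: [-0.4, -0.5, -2.4]
gripper_width: 0.288
t 4.47 tcp [ 0.4694 -0.0213  0.1063] shift share [ 0.0113 -0.2224 -0.3961] rows>= 5.45
 turn share [-0.1222 -0.0009 -0.0056] deg 22.02 rows>= 3.07
 turn share [ 0.8777 -0.0078  0.0013] deg 158.0 rows>= 22.05
0.288485372999914
```

```bash
python3 -m creep '[[[0,0,0],[0,-0.037,-0.066],1],[[0,0,0],[0,-0.037,-0.066],1],[[0,0,0],[0,-0.037,-0.066],1],[[0,0,0],[0,-0.037,-0.066],1],[[0,0,0],[0,-0.037,-0.066],1],[[0,0,0],[0,-0.037,-0.066],1],[[-0.03,0,0],[0,0,0],1],[[-0.03,0,0],[0,0,0],1],[[-0.03,0,0],[0,0,0],1],[[-0.03,0,0],[0,0,0],1],[[0,0,0],[0,0,0],1],[[0,0,0],[0,0,0],1]]'
python3 - <<'E'
from h import *
rel([.495,-.247,.1],down(np.radians(89.2)))
c=cam("wrist"); crop(c,"w3.png",0,512,0,384,1.5)
E
```

```text
time_s: 5.47
tcp_pos: [0.4881, -0.2518, 0.0853]
orientation: [0.493, -0.487, 0.506, 0.513]
ft_force: [-1.0, -0.0, -1.2]
gripper_width: 0.285
t 5.47 tcp [ 0.4881 -0.2518  0.0853] shift share [-0.0299 -0.0127  0.0101] rows>= 0.41
 turn share [ 0.0047  0.0039 -0.0125] deg 2.5 rows>= 0.35
 turn share [-0.9951  0.0195  0.0061] deg 179.16 rows>= 25.01
```

View pics/w3.png

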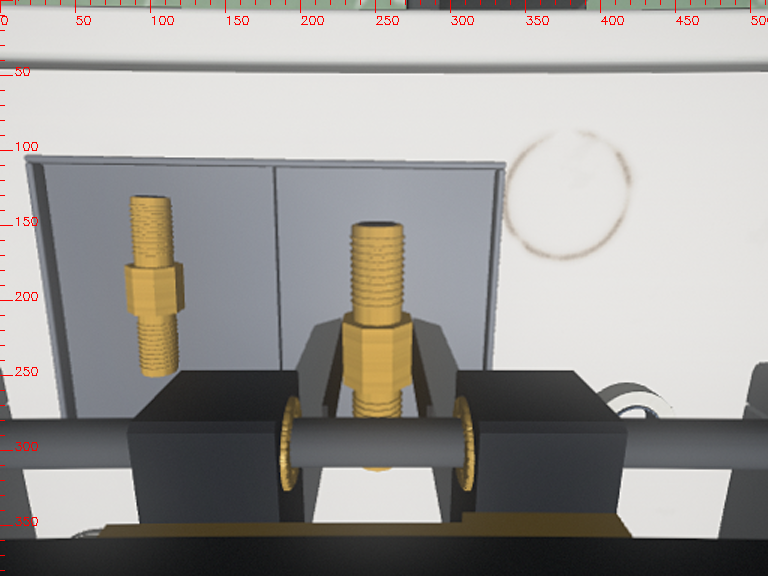

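The held nipple sits over the bay: near tray edge from (28,158) to (503,164), divider from (274,165) to (281,370). The other nipple is at (155,290). I'll measure the tray from here.

```bash
python3 - <<'E'
from m import *
v=lambda x,y:((x+.5)/1.5-.5,(y+.5)/1.5-.5)
for n,p in [('NR',(27,157)),('NL',(505,164)),('div near',(275,163)),('div far',(282,371)),('left wall far',(493,370)),('right wall far',(66,415))]: print(n,onz(c,v(*p),.014).round(4))
for q in [(151,197),(157,375)]: print(onz(c,v(*q),.0175+.008).round(4))
print(onz(c,v(125,290),.0175),onz(c,v(184,290),.0175))
rel([.4955,-.247,.06],down(np.radians(89.2)))
E
```

```text
NR [ 0.4089 -0.4359  0.014 ]
NL [ 0.4115 -0.1796  0.014 ]
div near [ 0.4112 -0.3049  0.014 ]
div far [ 0.5312 -0.3061  0.014 ]
left wall far [ 0.5312 -0.1798  0.014 ]
right wall far [ 0.5581 -0.4357  0.014 ]
[ 0.4293 -0.3677  0.0255]
[ 0.5283 -0.3741  0.0255]
[ 0.48076867 -0.39102431  0.0175    ] [ 0.48085709 -0.35836402  0.0175    ]
t 5.57 tcp [ 0.4882 -0.2518  0.0857] shift share [ 0.0508 -0.0165  0.0089] rows>= 0.65
 turn share [ 0.0048  0.0037 -0.0125] deg 2.5 rows>= 0.35
 turn share [-0.995   0.0195  0.0058] deg 179.13 rows>= 25.0
```

```bash
python3 -m creep '[[[0.005,0.004,-0.012],[0.02,-0.016,0.013],1],[[0,0,0],[0,0,0],1],[[0,0,0],[0,0,0],1]]'
python3 - <<'E'
from h import *
rel([.4955,-.245,.0095],down(np.radians(89.3)))
E
```

```text
time_s: 5.82
tcp_pos: [0.4961, -0.2447, 0.0747]
orientation: [0.504, -0.495, 0.505, 0.495]
ft_force: [0.7, -0.7, -1.2]
gripper_width: 0.285
t 5.82 tcp [ 0.4961 -0.2447  0.0747] shift share [ 0.1304  0.001  -0.0004] rows>= 1.56
 turn share [-0.002  -0.0004 -0.0004] deg 0.37 rows>= 0.05
 turn share [ 9.98e-01 -7.00e-04  7.00e-04] deg 179.64 rows>= 25.08
```

```bash
python3 -m creep '[[[0,0,0],[0.06,0,0],1],[[0,0,0],[0.045,0,0],1],[[0,0,0],[0,0,0],1],[[0,0,0],[0,0,0],1]]'
python3 - <<'E'
from h import *
rel([.4955,-.245,.0085],down(np.radians(89.3)))
E
```

```text
time_s: 6.15
tcp_pos: [0.4984, -0.2459, 0.0233]
orientation: [0.504, -0.496, 0.505, 0.494]
ft_force: [-0.0, -0.2, -1.1]
gripper_width: 0.282
t 6.15 tcp [ 0.4984 -0.2459  0.0233] shift share [0.0296 0.0059 0.0017] rows>= 0.36
 turn share [-0.002  -0.0011  0.0002] deg 0.41 rows>= 0.06
 turn share [9.98e-01 3.00e-04 1.70e-03] deg 179.65 rows>= 25.08
```

```bash
python3 -m creep '[[[-0.002,-0.001,0],[0.025,0.007,0.002],1],[[0,0,0],[0,0,0],1],[[0,0,0],[0,0,0],1]]'
python3 - <<'E'
from h import *
rel([.4955,-.245,.0085],down(np.radians(89.3)))
E
```

```text
time_s: 6.4
tcp_pos: [0.4969, -0.246, 0.0137]
orientation: [0.503, -0.498, 0.503, 0.496]
ft_force: [-0.5, 0.4, -1.8]
gripper_width: 0.283
t 6.4 tcp [ 0.4969 -0.246   0.0137] shift share [0.0105 0.0028 0.002 ] rows>= 0.13
 turn share [-0.     -0.0006  0.001 ] deg 0.21 rows>= 0.03
 turn share [1.     0.0016 0.001 ] deg 179.99 rows>= 25.12
```

```bash
python3 -m creep '[[[0,-0.001,0.001],[0.014,0.003,0.002],1],[[0,0,0],[0,0,0],1],[[0,0,0],[0,0,0],1]]'
python3 - <<'E'
from h import *
rel([.4955,-.245,.0078],down(np.radians(89.3)))
E
```

```text
time_s: 6.65
tcp_pos: [0.4979, -0.2464, 0.0096]
orientation: [0.504, -0.498, 0.502, 0.495]
ft_force: [-0.0, 0.9, -1.2]
gripper_width: 0.285
t 6.65 tcp [ 0.4979 -0.2464  0.0096] shift share [0.0036 0.005  0.0027] rows>= 0.08
 turn share [-0.0002 -0.0004  0.0016] deg 0.29 rows>= 0.04
 turn share [9.998e-01 2.500e-03 6.000e-04] deg 179.96 rows>= 25.12
```

```bash
python3 -m creep '[[[0,0,0],[0.006,0.004,0.002],1],[[0,0,0],[0,0,0],1],[[0,0,0],[0,0,0],1]]'
python3 - <<'E'
from h import *
rel([.4955,-.245,.0078],down(np.radians(89.3)))
E
python3 -m creep '[[[0,0,0],[0,0,0],0.3],[[0,0,0],[0,0,0],0],[[0,0,0],[0,0,0],0],[[0,0,0],[0,0,0],0],[[0,0,0],[0,0,0],0]]'
python3 - <<'E'
from h import *
rel([.4955,-.245,.15],down(np.radians(89.3)))
E
```

```text
time_s: 6.9
tcp_pos: [0.4977, -0.2461, 0.0083]
orientation: [0.505, -0.5, 0.502, 0.494]
ft_force: [-0.9, -0.3, -1.2]
gripper_width: 0.283
t 6.9 tcp [ 0.4977 -0.2461  0.0083] shift share [0.001  0.0044 0.0022] rows>= 0.06
 turn share [-0.0003 -0.0009  0.0028] deg 0.54 rows>= 0.08
 turn share [0.9997 0.0044 0.0015] deg 179.94 rows>= 25.12
time_s: 7.32
tcp_pos: [0.4975, -0.2459, 0.0084]
orientation: [0.505, -0.5, 0.502, 0.494]
ft_force: [0.3, 0.1, 0.2]
gripper_width: 0.499
t 7.32 tcp [ 0.4975 -0.2459  0.0084] shift share [-0.2832  0.0015  0.001 ] rows>= 3.4
 turn share [-0.0003 -0.0009  0.0027] deg 0.52 rows>= 0.07
 turn share [0.9997 0.0043 0.0014] deg 179.95 rows>= 25.12
```

```bash
python3 -m creep '[[[0,0,0],[-0.05,0,0],0],[[0,0,0],[-0.08,0,0],0],[[0,0,0],[-0.08,0,0],0],[[0,0,0],[-0.08,0,0],0],[[0,0,0],[-0.08,0,0],0],[[0,0,0],[0,0,0],0]]'
python3 - <<'E'
from m import *
crop(c,"w4.png",0,512,0,384,1.5)
nip(c,(12,90,60),(35,255,255),.0175)
va=np.radians(-17)+np.pi/2
rel([.488,.106,.2],down(va))
E
```

```text
time_s: 7.82
tcp_pos: [0.4939, -0.2443, 0.1979]
orientation: [0.504, -0.497, 0.503, 0.497]
ft_force: [1.0, -0.4, 0.3]
gripper_width: 0.496
[ 129  120   26   84 1575] rect [ 480.4 -374.8] [ 29.9 101.3] mid [ 0.4802 -0.3746] mean [ 0.4787 -0.3746] ang -2.58
[ 239  135   22   82 1391] rect [ 498.8 -244.6] [ 25.9 101.2] mid [ 0.4988 -0.2446] mean [ 0.4965 -0.2446] ang -0.92
[142 265  22  63 696] rect [ 662.4 -378.7] [25.6 96.5] mid [ 0.662  -0.3806] mean [ 0.6628 -0.3807] ang -10.31
[339 265  22  63 629] rect [ 666.3 -110.5] [96.6 25.6] mid [ 0.666  -0.1082] mean [ 0.6698 -0.1076] ang 8.01
[ 113  342  356   16 3573] rect [ 750.  -190.2] [502.7  25. ] mid [ 0.7521 -0.1902] mean [ 0.7521 -0.1555] ang -89.92
t 7.87 tcp [ 0.4923 -0.2436  0.195 ] shift share [-0.0081  0.0176  0.699 ] rows>= 8.38
 turn share [ 0.0904  0.0007 -0.0012] deg 16.28 rows>= 2.27
 turn share [-0.9096  0.0018  0.001 ] deg 163.73 rows>= 22.85
```

View pics/w4.png

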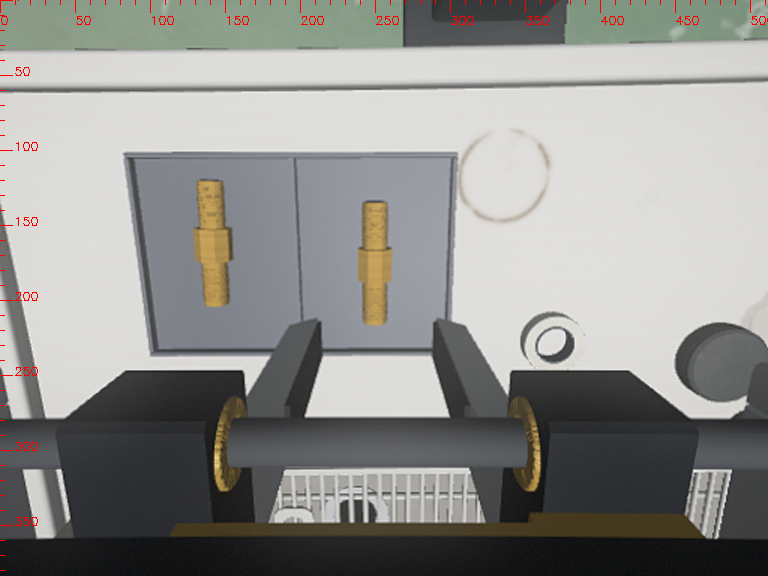

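The nipple lies flat and central in the left bay (375,262), lengthwise. Next, the valve.

```bash
python3 -m creep '[[[0,0,0],[0,0.002,0.08],0],[[0,0,0],[0,0.002,0.08],0],[[0,0,0],[0,0.002,0.08],0],[[0,0,0],[0,0.002,0.08],0],[[0,0,0],[0,0.002,0.08],0],[[0,0,0],[0,0.002,0.08],0],[[0,0,0],[0,0.002,0.08],0],[[0,0,0],[0,0.002,0.08],0],[[0.03,0,0],[0,0,0.02],0],[[0.03,0,0],[0,0,0],0],[[0.03,0,0],[0,0,0],0],[[0,0,0],[0,0,0],0],[[0,0,0],[0,0,0],0]]'
python3 - <<'E'
from m import *
crop(c,"w5.png",0,512,0,384,1.5)
crop(c,"w5b.png",180,340,90,210,5)
rel([.488,.106,.2],down(np.radians(73)))
E
```

```text
time_s: 8.95
tcp_pos: [0.4803, 0.0996, 0.1808]
orientation: [0.564, -0.413, 0.578, 0.421]
ft_force: [-0.8, -0.3, 0.1]
gripper_width: 0.497
t 9.0 tcp [0.4802 0.0994 0.1808] shift share [-0.0388 -0.01    0.0169] rows>= 0.52
 turn share [-0.0038 -0.0028 -0.0068] deg 1.49 rows>= 0.21
 turn share [ 0.9961 -0.0106  0.0044] deg 179.32 rows>= 25.03
```

View pics/w5.png

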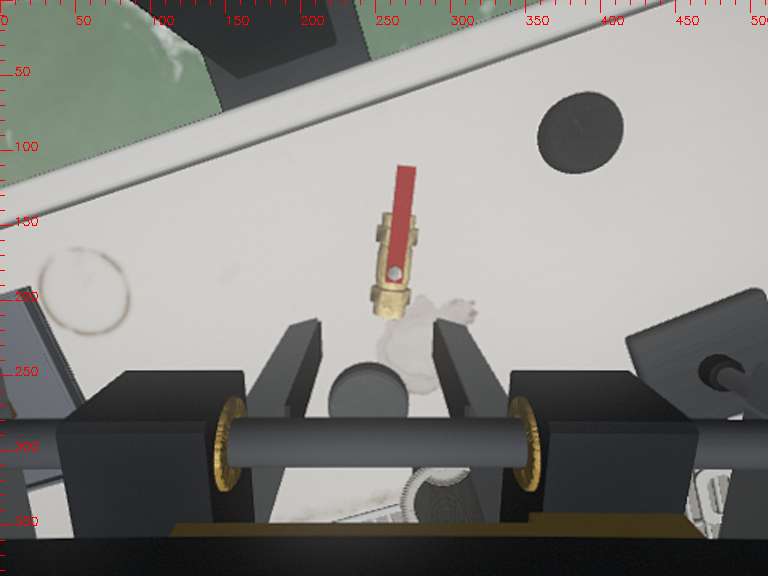

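View pics/w5b.png

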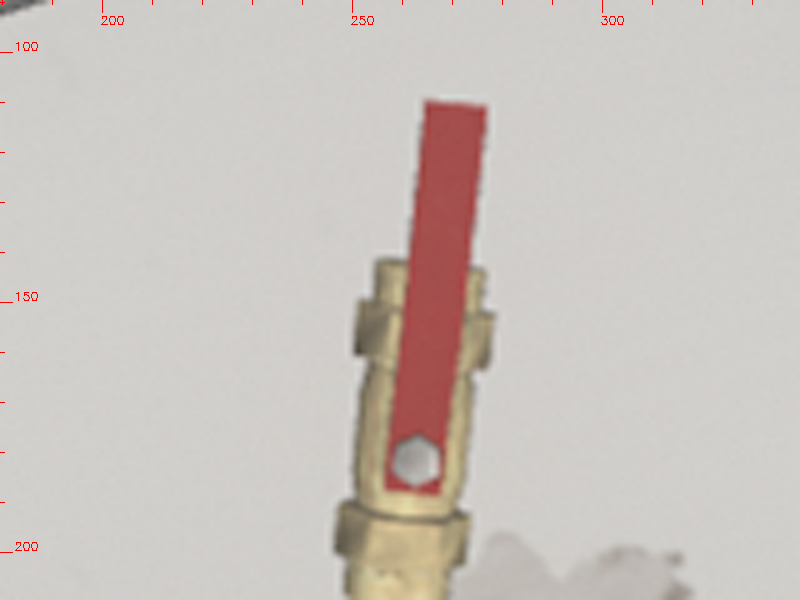

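```bash
python3 - <<'E'
from m import *
v=lambda x,y:((x+.5)/5-.5+180,(y+.5)/5-.5+90)
mids=[]
for n,a,b,z in [('othend',(376,268),(485,272),.014),('coll o',(357,330),(492,336),.014),('waist',(358,440),(466,446),.014),('coll p',(338,530),(468,534),.014)]:
    A,B=onz(c,v(*a),z),onz(c,v(*b),z);mids.append((A+B)[:2]/2); print(n,A[:2].round(4),B[:2].round(4),'w',np.linalg.norm(A-B).round(4),'mid',mids[-1].round(4))
d=mids[3]-mids[0]; print('ang',np.degrees(np.arctan2(d[1],d[0])))
d=mids[3]-mids[1]; print('ang',np.degrees(np.arctan2(d[1],d[0])))
L=[(onz(c,v(*a),.049)+onz(c,v(*b),.049))[:2]/2 for a,b in [((425,101),(487,106)),((386,490),(440,494))]]
print('lever',L,np.degrees(np.arctan2(*(L[1]-L[0])[::-1])),np.linalg.norm(L[1]-L[0]))
print('bolt',onz(c,v(414,460),.052))
# plain end top edge in w5
w=lambda x,y:((x+.5)/1.5-.5,(y+.5)/1.5-.5)
for z in (.0,.014,.028): print(z,onz(c,w(390,319),z))
E
```

```text
othend [0.4422 0.1158] [0.4507 0.1395] w 0.0251 mid [0.4465 0.1277]
coll o [0.4545 0.1073] [0.4653 0.1368] w 0.0314 mid [0.4599 0.1221]
waist [0.4793 0.0997] [0.4884 0.1236] w 0.0255 mid [0.4839 0.1116]
coll p [0.4987 0.0885] [0.5091 0.1179] w 0.0311 mid [0.5039 0.1032]
ang -23.085970139524925
ang -23.25816272513155
lever [array([0.41334685, 0.14169569]), array([0.48750735, 0.10968332])] -23.348083468982804 0.08077482341773572
bolt [0.48030431 0.11204022 0.052     ]
0.0 [0.52766175 0.09562647 0.        ]
0.014 [0.52342898 0.09663166 0.014     ]
0.028 [0.5191962  0.09763686 0.028     ]
```

```bash
python3 - <<'E'
from h import *
rel([.482,.1122,.1],down(np.radians(66.8)))
E
```

```text
t 9.05 tcp [0.4805 0.0991 0.1811] shift share [0.1621 0.0019 0.0273] rows>= 1.97
 turn share [ 0.0304 -0.0031 -0.0064] deg 5.62 rows>= 0.78
 turn share [-0.9695  0.0098 -0.0047] deg 174.53 rows>= 24.36
```

```bash
python3 -m creep '[[[0.03,-0.003,-0.006],[0.05,0.002,0.027],0],[[0,0,0],[0.07,0,0],0],[[0,0,0],[0.04,0,0],0],[[0,0,0],[0,0,0],0],[[0,0,0],[0,0,0],0]]'
python3 - <<'E'
from m import *
crop(c,"w6.png",0,512,0,384,1.5)
rel([.482,.1122,.06],down(np.radians(66.8)))
E
```

```text
time_s: 9.47
tcp_pos: [0.4861, 0.1098, 0.0995]
orientation: [0.592, -0.389, 0.589, 0.388]
ft_force: [-0.4, -0.8, -0.0]
gripper_width: 0.496
t 9.52 tcp [0.4861 0.1098 0.0997] shift share [0.0794 0.0098 0.001 ] rows>= 0.96
 turn share [-0.0006  0.0009  0.0012] deg 0.29 rows>= 0.04
 turn share [ 0.9994  0.0019 -0.0015] deg 179.9 rows>= 25.11
```

View pics/w6.png

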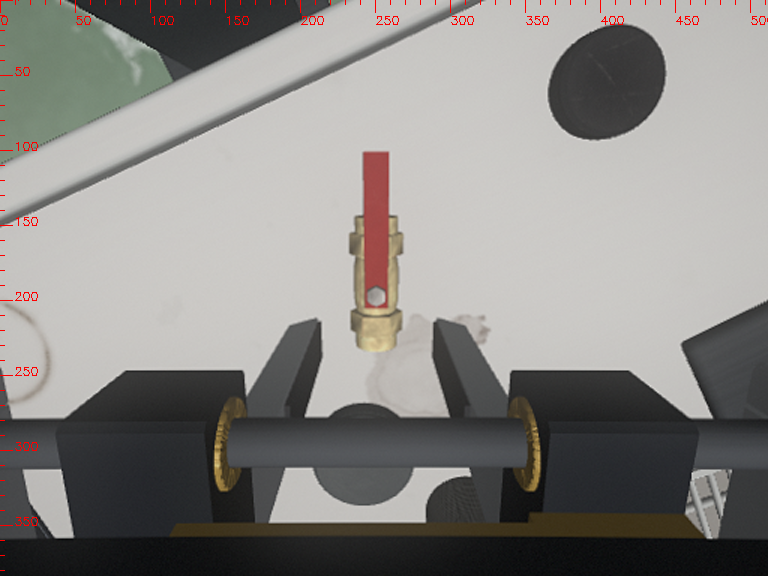

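```bash
python3 - <<'E'
from m import *
v=lambda x,y:((x+.5)/1.5-.5,(y+.5)/1.5-.5)
print(c["T"][:3,3])
for n,y,z in [('other end top',217,.0265),('other bottom',217,.001),('coll o',254,.014),('coll p',311,.014),('plain top',351,.0265),('plain mid',351,.014)]: print(n,onz(c,v(376,y),z)[:2].round(4))
print('lever end',onz(c,v(376,152),.049),'bolt',onz(c,v(376,296),.052))
E
```

```text
[0.42181173 0.13761432 0.2783552 ]
other end top [0.4451 0.1283]
other bottom [0.4474 0.1274]
coll o [0.4665 0.1192]
coll p [0.4992 0.105 ]
plain top [0.5187 0.0966]
plain mid [0.5235 0.0946]
lever end [0.41390218 0.14170185 0.049     ] bolt [0.48054839 0.11297846 0.052     ]
```

```bash
python3 -m creep '[[[0,0,0.001],[0.06,0.009,0.001],0],[[0,0,0],[0.06,0.004,0],0],[[0,0,0],[0.03,0.002,0],0],[[0,0,0],[0,0,0],0],[[0,0,0],[0,0,0],0]]'
python3 - <<'E'
from h import *
rel([.482,.1124,.003],down(np.radians(66.8)))
E
```

```text
time_s: 9.98
tcp_pos: [0.4891, 0.1144, 0.0308]
orientation: [0.598, -0.39, 0.583, 0.387]
ft_force: [-0.2, 0.8, 0.3]
gripper_width: 0.5
t 9.98 tcp [0.4891 0.1144 0.0308] shift share [ 0.0554  0.0123 -0.0101] rows>= 0.69
 turn share [-0.0009  0.0049  0.005 ] deg 1.27 rows>= 0.18
 turn share [ 0.999   0.0078 -0.0076] deg 179.83 rows>= 25.1
```

```bash
python3 -m creep '[[[-0.001,0.005,0.006],[0.02,0.018,-0.01],0],[[0,0,0],[0,0,0],0],[[0,0,0],[0,0,0],0]]'
python3 - <<'E'
from h import *
rel([.482,.1124,.003],down(np.radians(66.8)))
E
```

```text
time_s: 10.23
tcp_pos: [0.4813, 0.1137, 0.0236]
orientation: [0.591, -0.389, 0.59, 0.39]
ft_force: [0.2, 0.4, -0.3]
gripper_width: 0.502
t 10.23 tcp [0.4813 0.1137 0.0236] shift share [ 0.0412 -0.0023 -0.0019] rows>= 0.5
 turn share [0.     0.0007 0.0001] deg 0.13 rows>= 0.02
 turn share [-1.0e+00 -1.0e-04  1.1e-03] deg 180.0 rows>= 25.13
```

```bash
python3 -m creep '[[[0,0.001,0.001],[0.04,0.004,-0.002],0],[[0,0,0],[0,0,0],0],[[0,0,0],[0,0,0],0]]'
python3 - <<'E'
from h import *
rel([.482,.1124,.003],down(np.radians(66.8)))
E
```

```text
time_s: 10.48
tcp_pos: [0.4814, 0.1142, 0.0059]
orientation: [0.591, -0.389, 0.589, 0.389]
ft_force: [0.6, 0.1, 1.2]
gripper_width: 0.499
t 10.48 tcp [0.4814 0.1142 0.0059] shift share [ 0.0058 -0.0024 -0.0028] rows>= 0.08
 turn share [0.0001 0.0007 0.0004] deg 0.15 rows>= 0.02
 turn share [-9.999e-01 -6.000e-04  1.100e-03] deg 179.99 rows>= 25.12
```

```bash
python3 -m creep '[[[0,0.001,0],[0.006,-0.001,-0.004],0],[[0,0,0],[0,0,0],0.3],[[0,0,0],[0,0,0],1],[[0,0,0],[0,0,0],1],[[0,0,0],[0,0,0],1],[[0,0,0],[0,0,0],1],[[0,0,0],[0,0,0],1]]' 45
python3 - <<'E'
from m import *
crop(c,"w7.png",0,512,0,384,1.5)
rel([.482,.1124,.003],down(np.radians(66.8)))
E
```

```text
time_s: 11.07
tcp_pos: [0.4824, 0.1119, 0.0057]
orientation: [0.591, -0.39, 0.589, 0.388]
ft_force: [0.5, -0.5, -3.3]
gripper_width: 0.264
t 11.12 tcp [0.4824 0.1119 0.0056] shift share [0.0052 0.0012 0.0006] rows>= 0.06
 turn share [-0.      0.0002  0.0012] deg 0.23 rows>= 0.03
 turn share [ 1.e+00  2.e-03 -3.e-04] deg 179.99 rows>= 25.12
```

View pics/w7.png

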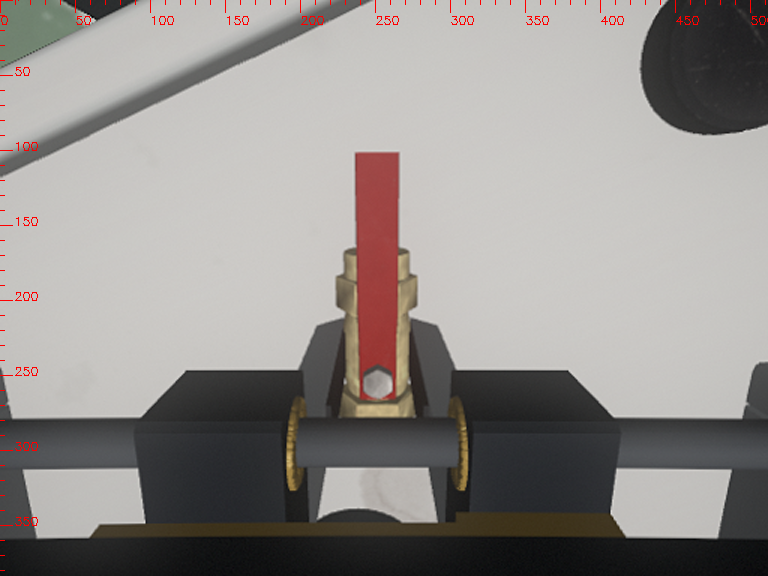

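The jaws hold the valve's waist symmetrically, either side of the lever. I'll lift it and then locate the camera head with the wrist camera.

```bash
python3 -m creep '[[[0,0,0],[-0.04,0,0],1],[[0,0,0],[-0.08,0,0],1],[[0,0,0],[-0.08,0,0],1],[[0,0,0],[-0.08,0,0],1],[[0,0,0],[-0.08,0,0],1],[[0,0,0],[0,0,0],1],[[0,0,0],[0,0,0],1]]' 50
python3 - <<'E'
from m import *
crop(c,"w8.png",0,512,0,384,1.5)
s=cam("scene");t=cam("top")
crop(s,"s8.png",170,250,85,185,6); crop(t,"t8.png",155,215,150,200,10)
crop(s,"s8b.png",140,300,90,210,5)
print(robot.get_state()["tcp_pos"],robot.get_state()["gripper_width"])
def tri(a,b):
    o1,d1=ray(t,a);o2,d2=ray(s,b); A=np.c_[d1,-d2];k=np.linalg.lstsq(A,o2-o1,rcond=None)[0]
    p,q=o1+d1*k[0],o2+d2*k[1]; return (p+q)/2,np.linalg.norm(p-q)
print(tri((172.3,177),(205,120.6)))
E
```

```text
time_s: 11.7
tcp_pos: [0.4791, 0.1119, 0.1908]
orientation: [0.588, -0.389, 0.592, 0.389]
ft_force: [0.2, -0.2, -4.0]
gripper_width: 0.263
[0.47803499 0.11146275 0.18852154] 0.2629840236270356
(array([0.58924711, 0.33391712, 0.25064097]), np.float64(0.005961679413527605))
```

View pics/w8.png

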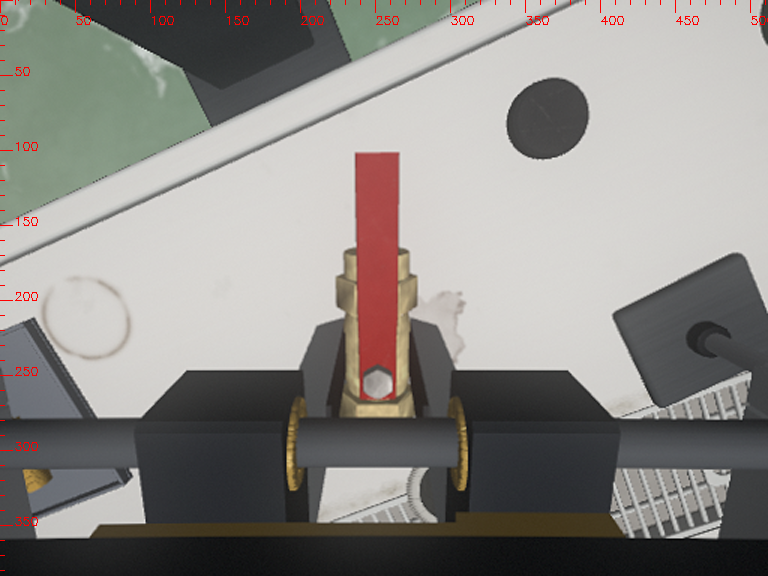

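View pics/s8.png

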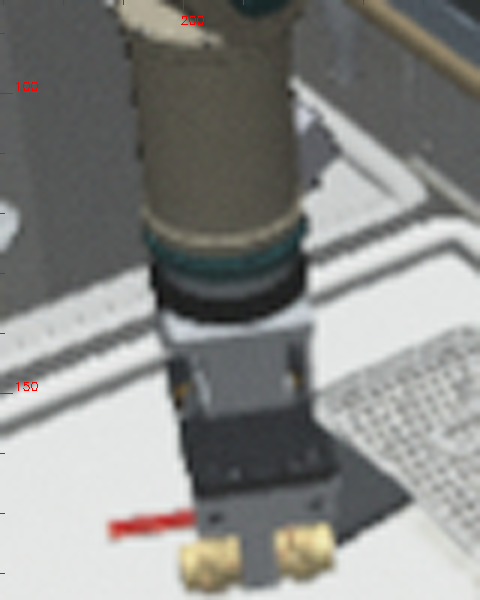

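View pics/t8.png

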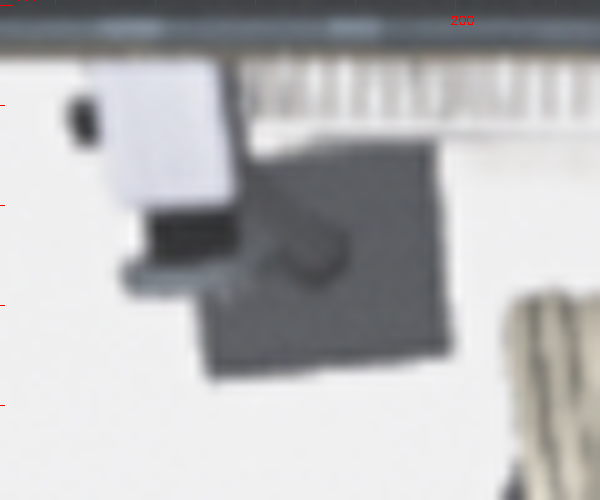

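View pics/s8b.png

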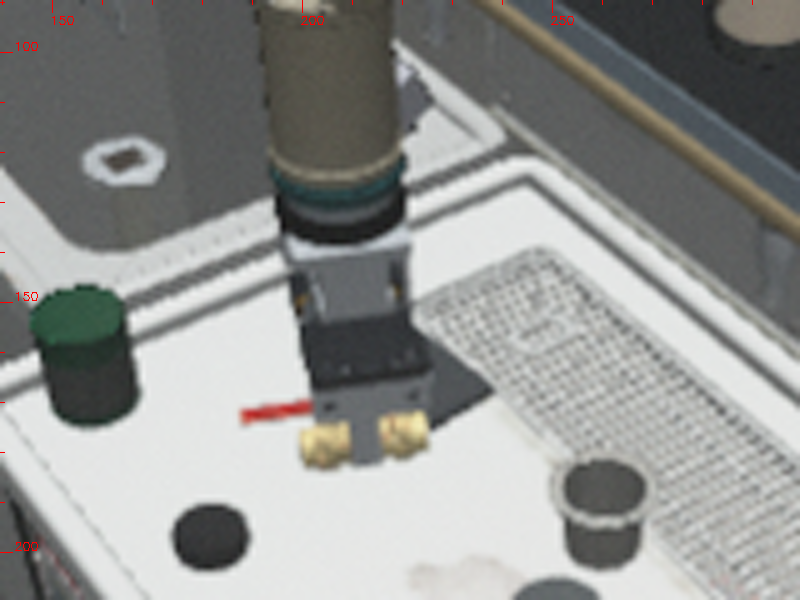

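```bash
cat > ov.py <<'E'
from h import *
def headT(p,yaw,pitch=25):
    y,t=np.radians(yaw),np.radians(pitch)
    hx=np.array([np.cos(t)*np.cos(y),np.cos(t)*np.sin(y),np.sin(t)]);hy=np.array([-np.sin(y),np.cos(y),0]);hz=np.cross(hx,hy)
    return np.array(p),np.c_[hx,hy,hz]
def draw(c,im,p,yaw,u0,v0,s):
    o,H=headT(p,yaw); a=np.linspace(0,2*np.pi,40)
    def pl(P,col):
        q=((proj(c,P)-[u0,v0]+.5)*s-.5); cv2.polylines(im,[np.int32(q*16)],False,col,1,cv2.LINE_AA,4)
    for x,r in ((0,.028),(0.012,.028),(0,.012)): pl(o+np.c_[a*0+x,r*np.cos(a),r*np.sin(a)]@H.T,(0,255,0))
    pl(o+np.array([[-.11,0,0],[.06,0,0]])@H.T,(255,0,255))
    # stand
    S=np.c_[[np.cos(np.radians(yaw)),np.sin(np.radians(yaw)),0],[-np.sin(np.radians(yaw)),np.cos(np.radians(yaw)),0],[0,0,1]].T if 0 else np.array([[np.cos(np.radians(yaw)),-np.sin(np.radians(yaw)),0],[np.sin(np.radians(yaw)),np.cos(np.radians(yaw)),0],[0,0,1]])
    for z in (0,.014): pl(ST+np.array([[-.05,-.055,z],[.05,-.055,z],[.05,.055,z],[-.05,.055,z],[-.05,-.055,z]])@S.T,(255,128,0))
    pl(ST+np.array([[0,0,0],[0,0,.276]])@S.T,(255,128,0))
ST=np.array([.642,.331,0])
E
python3 - <<'E'
import ov; from ov import *
s=cam("scene");t=cam("top")
S0=cv2.imread("pics/scene0.png");T0=cv2.imread("pics/top0.png")
for k,(p,yaw) in enumerate([((.588,.3245,.25),7),((.589,.334,.25),7)]):
    A=cv2.resize(S0[95:180,190:245],None,fx=7,fy=7,interpolation=2);B=cv2.resize(T0[150:200,155:205],None,fx=8,fy=8,interpolation=2)
    draw(s,A,p,yaw,190,95,7);draw(t,B,p,yaw,155,150,8)
    o=np.zeros((max(A.shape[0],B.shape[0]),A.shape[1]+B.shape[1],3),np.uint8);o[:A.shape[0],:A.shape[1]]=A;o[:B.shape[0],A.shape[1]:]=B
    cv2.imwrite(f"pics/ov{k}.png",o)
E
```

```text
(no output)
```

View pics/ov0.png

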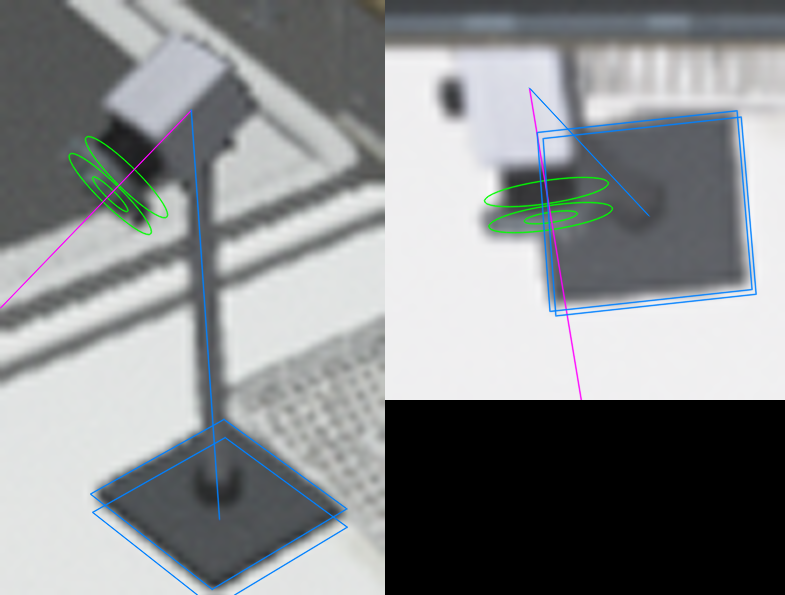

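View pics/ov1.png

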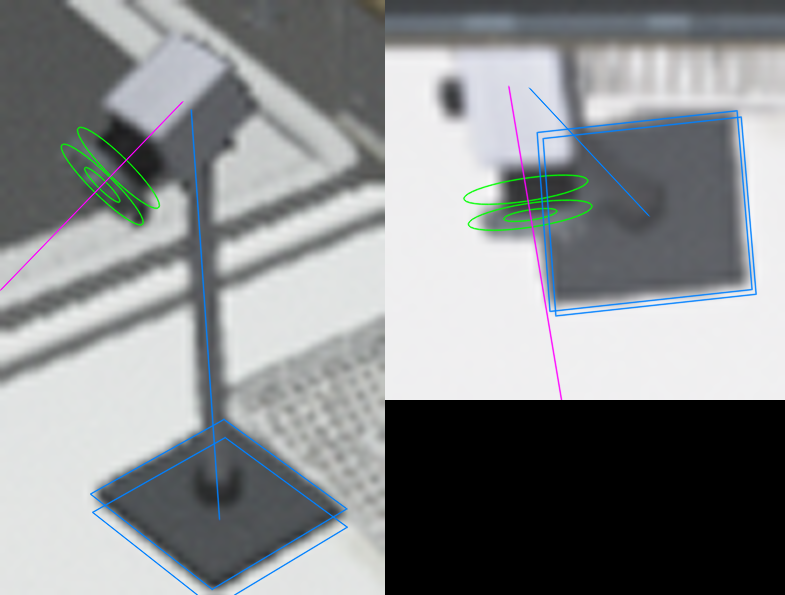

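```bash
cat > tg.py <<'E'
from ov import *
G=np.array([.588,.325,.25]);YAW=7
o,H=headT(G,YAW); Rt=np.c_[-H[:,2],np.cross(H[:,1],-H[:,2]),H[:,1]]
TP=G-.112*H[:,0]+.0083*Rt[:,0]
def err():
    st=robot.get_state();Q=quat().as_matrix()
    C=st["tcp_pos"]-.0083*Q[:,0]
    print("valve centre in head",(H.T@(C-G)).round(4))
    rel(TP,Rt)
E
python3 - <<'E'
from tg import *
print(TP); err()
E
```

```text
[0.49073173 0.31305696 0.1951444 ]
valve centre in head [-0.1456 -0.1986  0.0085]
t 11.95 tcp [0.4776 0.1114 0.1879] shift share [-0.0166  0.1347  0.3811] rows>= 4.85
 turn share [-0.1646 -0.0384 -0.1387] deg 39.35 rows>= 5.49
 turn share [ 0.8146 -0.1847  0.0512] deg 150.63 rows>= 21.03
```

```bash
python3 -m creep '[[[-0.0235,-0.0055,-0.0198],[-0.01,0,0],1],[[-0.0235,-0.0055,-0.0198],[-0.01,0,0],1],[[-0.0235,-0.0055,-0.0198],[0,0,0],1],[[-0.0235,-0.0055,-0.0198],[0,0,0],1],[[-0.0235,-0.0055,-0.0198],[0,0,0],1],[[-0.0235,-0.0055,-0.0198],[0,0,0],1],[[-0.0235,-0.0055,-0.0198],[0,0,0],1],[[0,0,0],[0,0,0],1],[[0,0,0],[0,0,0],1]]'
python3 - <<'E'
from tg import *
err()
E
```

```text
time_s: 12.7
tcp_pos: [0.4694, 0.1021, 0.1834]
orientation: [-0.566, 0.586, -0.402, -0.417]
ft_force: [-0.0, -0.5, -2.3]
gripper_width: 0.263
valve centre in head [-0.1586 -0.2065  0.0091]
t 12.7 tcp [0.4694 0.1021 0.1834] shift share [-0.0076 -0.0629  0.4201] rows>= 5.09
 turn share [-0.0249 -0.0137 -0.0326] deg 7.78 rows>= 1.09
 turn share [ 0.9736 -0.0499  0.0209] deg 175.52 rows>= 24.5
```

```bash
python3 -m creep '[[[-0.0125,-0.007,-0.016],[0,0,0.06],1],[[-0.0125,-0.007,-0.016],[-0.004,0,0.07],1],[[0,0,0],[-0.004,0,0.07],1],[[0,0,0],[0,0,0.07],1],[[0,0,0],[0,0,0.06],1],[[0,0,0],[0,0,0.04],1],[[0,0,0],[0,0,0],1],[[0,0,0],[0,0,0],1]]'
python3 - <<'E'
from tg import *
err()
E
```

```text
time_s: 13.37
tcp_pos: [0.4582, 0.2548, 0.178]
orientation: [-0.567, 0.598, -0.385, -0.414]
ft_force: [-0.5, -0.5, -3.0]
gripper_width: 0.266
valve centre in head [-0.1543 -0.0536  0.0011]
t 13.37 tcp [0.4582 0.2548 0.178 ] shift share [-0.0076 -0.0797  0.1121] rows>= 1.65
 turn share [-0.017  -0.0118 -0.0219] deg 5.42 rows>= 0.76
 turn share [ 0.9823 -0.0338  0.0182] deg 176.94 rows>= 24.7
```

```bash
python3 -m creep '[[[-0.017,-0.012,-0.022],[-0.004,-0.01,0.04],1],[[0,0,0],[-0.003,-0.02,0.04],1],[[0,0,0],[0,-0.02,0.02],1],[[0,0,0],[0,0,0],1],[[0,0,0],[0,0,0],1]]'
python3 - <<'E'
from tg import *
err()
E
```

```text
time_s: 13.78
tcp_pos: [0.4763, 0.2974, 0.1873]
orientation: [-0.57, 0.618, -0.352, -0.412]
ft_force: [-0.0, -0.6, -2.0]
gripper_width: 0.266
valve centre in head [-0.1299 -0.0137 -0.0003]
t 13.78 tcp [0.4763 0.2974 0.1873] shift share [-0.0013 -0.0358  0.0278] rows>= 0.54
 turn share [-0.0024 -0.0052 -0.003 ] deg 1.16 rows>= 0.16
 turn share [ 0.9976 -0.0046  0.0081] deg 179.57 rows>= 25.07
```

Before the final few centimetres, I'll check the held valve against the lens in the scene and top views.

```bash
python3 -m creep '[[[-0.003,-0.006,-0.004],[0,-0.02,0.03],1],[[0,0,0],[0,0,0],1],[[0,0,0],[0,0,0],1],[[0,0,0],[0,0,0],1]]'
cat > look.py <<'E'
import sys
from tg import *
err()
n=sys.argv[1]
s=cam("scene");t=cam("top");w=cam("wrist"); crop(w,f"w{n}.png",0,512,0,384,1.5)
A=cv2.resize(s["img"][85:165,165:245,::-1],None,fx=5,fy=5,interpolation=2);B=cv2.resize(t["img"][145:225,150:230,::-1],None,fx=5,fy=5,interpolation=2)
A,B=A.copy(),B.copy()
A0,B0=A.copy(),B.copy()
draw(s,A,G,YAW,165,85,5);draw(t,B,G,YAW,150,145,5)
cv2.imwrite(f"pics/L{n}.png",np.hstack([A,B]));cv2.imwrite(f"pics/M{n}.png",np.hstack([A0,B0]))
E
python3 look.py 1
```

```text
time_s: 14.12
tcp_pos: [0.4845, 0.3091, 0.1901]
orientation: [-0.573, 0.618, -0.344, -0.414]
ft_force: [-0.2, 0.5, -3.2]
gripper_width: 0.265
valve centre in head [-0.1202 -0.0031 -0.0017]
t 14.12 tcp [0.4845 0.3091 0.1901] shift share [-0.0035 -0.0164  0.0063] rows>= 0.21
 turn share [-0.0009 -0.0005  0.0003] deg 0.19 rows>= 0.03
 turn share [9.991e-01 5.000e-04 8.000e-04] deg 179.84 rows>= 25.1
```

View pics/L1.png

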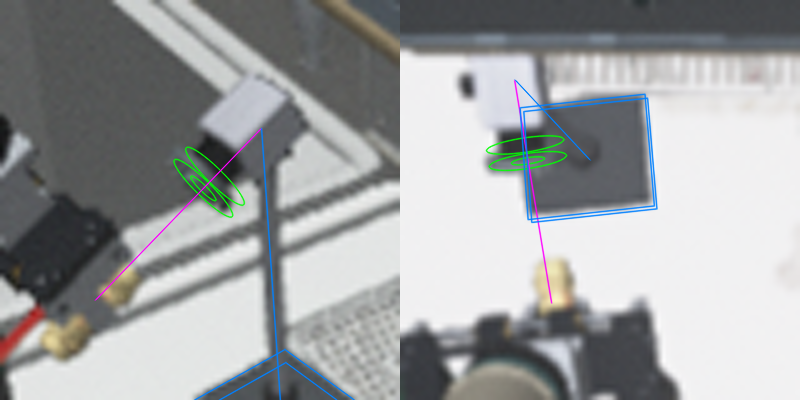

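View pics/M1.png

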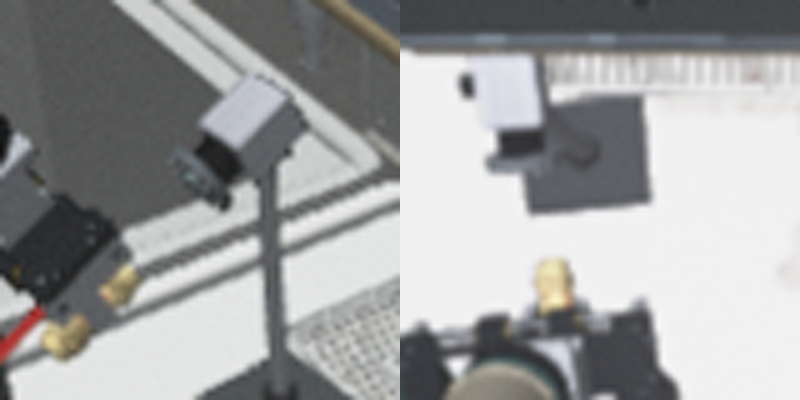

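View pics/w1.png

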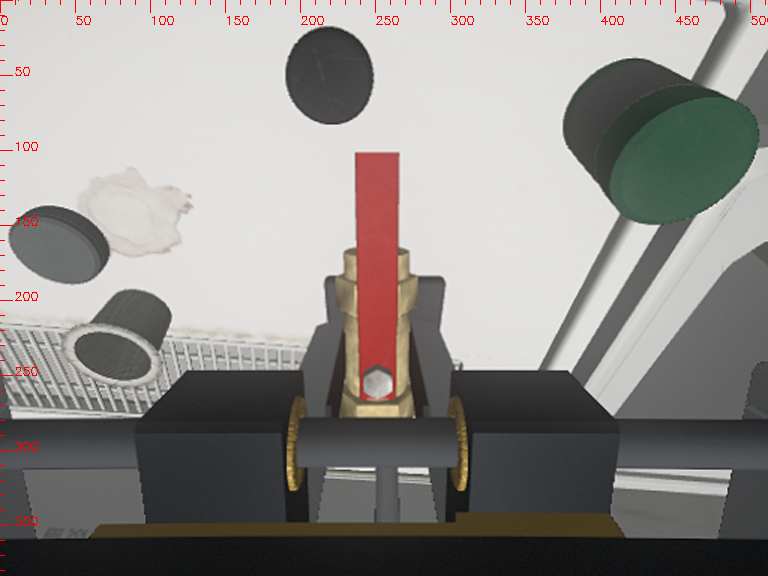

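```bash
python3 - <<'E'
from tg import *
w=cam("wrist")
v=lambda x,y:((x+.5)/1.5-.5,(y+.5)/1.5-.5)
for p in [(377,475),(399,475),(377,510),(399,510)]:
    o_,d=ray(w,v(*p)); 
    # intersect at horizontal distance along stand x of post: plane through ST normal hxh
    hh=np.array([np.cos(np.radians(YAW)),np.sin(np.radians(YAW)),0]);k=((ST-o_)@hh)/(d@hh);P=o_+d*k
    print(p,P.round(4),'y off',((P-G)@H[:,1]).round(4))
s=cam("scene");t=cam("top")
A=cv2.resize(s["img"][95:140,190:235,::-1],None,fx=9,fy=9,interpolation=2)
B=cv2.resize(t["img"][155:200,160:205,::-1],None,fx=9,fy=9,interpolation=2)
f=lambda x:np.clip(x.astype(float)*1.0,0,255).astype(np.uint8)
lut=(255*(np.arange(256)/255)**.6).astype(np.uint8)
cv2.imwrite("pics/z1.png",cv2.LUT(np.hstack([A,B])[:400],lut))
E
```

```text
(377, 475) [0.6422 0.3293 0.1648] y off -0.0023
(399, 475) [0.6404 0.3443 0.1649] y off 0.0128
(377, 510) [0.6422 0.3293 0.1882] y off -0.0024
(399, 510) [0.6405 0.3434 0.1883] y off 0.0119
```

View pics/z1.png

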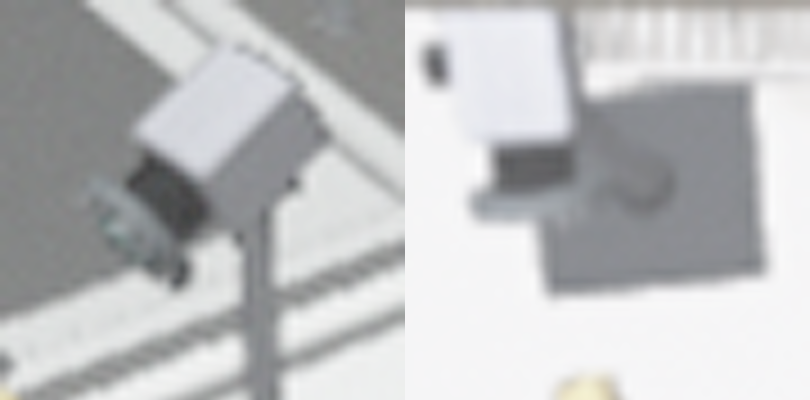

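```bash
python3 - <<'E'
from tg import *
s=cam("scene");t=cam("top")
def tri(a,b):
    o1,d1=ray(t,a);o2,d2=ray(s,b); k=np.linalg.lstsq(np.c_[d1,-d2],o2-o1,rcond=None)[0]
    p,q=o1+d1*k[0],o2+d2*k[1]; m=(p+q)/2; return m.round(4),(p-q).round(4),"head",(H.T@(m-G)).round(4)
print('ring',tri((174.4,176.8),(204.3,120.4)))
print('ring',tri((173.4,176.8),(204.3,120.4)))
print('barrel',tri((174.0,172.9),(208.2,115.7)))
print(onz(t,(174.4,176.8),.25),onz(s,(204.3,120.4),.25))
print('post base',onz(t,(186.8,175.1),.02),onz(s,(219.9,163.6),.02))
# post in scene at rows
for p in [(218.7,127.9)]:
    o_,d=ray(s,p); print([ (o_+d*(z-o_[2])/d[2]).round(4) for z in (.13,.15,.17)])
print(proj(s,[[.641,.3365,.02],[.641,.3365,.16],[.641,.331,.16]]),proj(t,[.641,.3365,.02]))
E
```

```text
ring (array([0.5857, 0.3256, 0.2582]), array([ 0.0002, -0.0001,  0.    ]), 'head', array([0.0014, 0.0009, 0.0083]))
ring (array([0.5869, 0.3297, 0.2552]), array([-0.0012,  0.0005, -0.0001]), 'head', array([0.0018, 0.0048, 0.0049]))
barrel (array([0.5989, 0.3232, 0.2732]), array([-0.0039,  0.0018, -0.0004]), 'head', array([ 0.0194, -0.0031,  0.0166]))
[0.58746506 0.32755388 0.25      ] [0.59120097 0.33638525 0.25      ]
post base [0.64392985 0.33022402 0.02      ] [0.64434733 0.33996571 0.02      ]
[array([0.694 , 0.4157, 0.13  ]), array([0.6797, 0.3911, 0.15  ]), array([0.6654, 0.3665, 0.17  ])]
[[219.66216238 164.37252957]
 [217.64418804 136.08549576]
 [218.42866573 136.79818876]] [[185.32734955 175.74435396]]
```

```bash
cat > vz.py <<'E'
import sys
from tg import *
s=cam("scene");t=cam("top")
st=robot.get_state();Q=quat().as_matrix(); C=st["tcp_pos"]-.0083*Q[:,0]; vy=-Q[:,1];vz=-Q[:,0];vx=-Q[:,2]
a=np.linspace(0,2*np.pi,30)
def go(c,u0,v0,n,sc):
    im=cv2.resize(c["img"][v0:v0+n,u0:u0+n,::-1],None,fx=sc,fy=sc,interpolation=2).copy(); raw=im.copy()
    def pl(P,col):
        q=((proj(c,P)-[u0,v0]+.5)*sc-.5); cv2.polylines(im,[np.int32(q*16)],False,col,1,cv2.LINE_AA,4)
    for y in (-.04,.04): pl(C+y*vy+.0125*(np.outer(np.cos(a),vx)+np.outer(np.sin(a),vz)),(255,0,0))
    for y in (-.0265,.0265): pl(C+y*vy+.0155*(np.outer(np.cos(a),vx)+np.outer(np.sin(a),vz)),(0,160,0))
    pl([C-.04*vy,C+.15*vy],(255,0,255)); pl([C-.075*vy+.03*vz,C+.03*vz],(255,255,0))
    r=G+.028*(np.outer(np.cos(a),H[:,1])+np.outer(np.sin(a),H[:,2])); pl(r,(0,255,255))
    return np.hstack([raw,im])
cv2.imwrite(f"pics/vs{sys.argv[1]}.png",go(s,170,100,65,6)); cv2.imwrite(f"pics/vt{sys.argv[1]}.png",go(t,155,150,65,6))
E
sed -i 's/^G=.*;YAW=7/G=np.array([.587,.328,.25]);YAW=7/' tg.py
python3 vz.py 1
```

```text
(no output)
```

View pics/vs1.png

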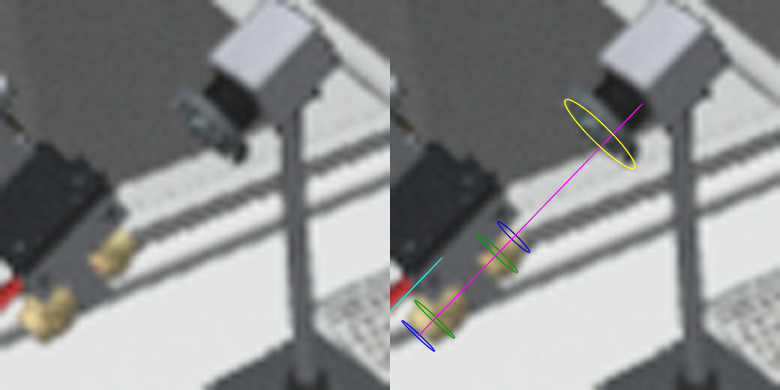

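View pics/vt1.png

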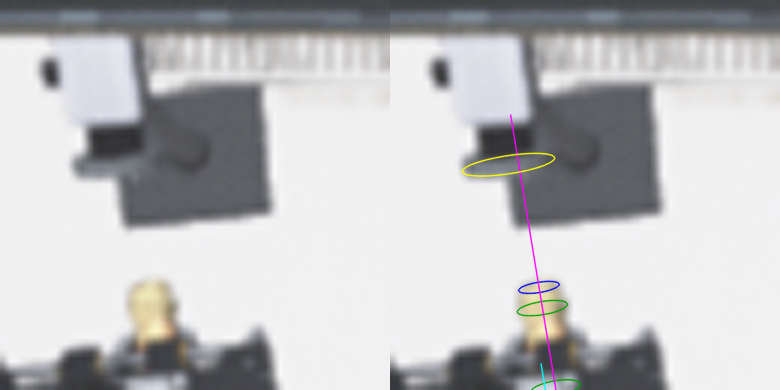

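```bash
sed -i 's/^G=.*;YAW=7/G=np.array([.586,.328,.2505]);YAW=7/' tg.py
python3 -c "from tg import *
err()"
```

```text
valve centre in head [-0.119  -0.0057 -0.0028]
t 14.62 tcp [0.4843 0.3098 0.1902] shift share [-0.0055 -0.014   0.0114] rows>= 0.23
 turn share [-0.0006 -0.0003  0.0004] deg 0.14 rows>= 0.02
 turn share [9.994e-01 6.000e-04 5.000e-04] deg 179.9 rows>= 25.11
```

```bash
python3 -m creep '[[[0,0,0],[-0.008,-0.015,0.013],1],[[0,0,0],[0,0,0],1],[[0,0,0],[0,0,0],1],[[0,0,0],[0,0,0],1]]'
python3 -c "from tg import *
err()"
```

```text
time_s: 14.95
tcp_pos: [0.4881, 0.3164, 0.1966]
orientation: [-0.572, 0.618, -0.344, -0.415]
ft_force: [-0.1, -0.5, -2.3]
gripper_width: 0.261
valve centre in head [-0.1121  0.0004  0.0011]
t 14.95 tcp [0.4881 0.3164 0.1966] shift share [ 0.0023 -0.0002 -0.0008] rows>= 0.03
 turn share [-0.0006 -0.0006  0.0001] deg 0.15 rows>= 0.02
 turn share [9.994e-01 2.000e-04 9.000e-04] deg 179.89 rows>= 25.11
```

```bash
python3 -m creep '[[[0,0,0],[0,0,0],1],[[0,0,0],[0,0,0],1],[[0,0,0],[0,0,0],1],[[0,0,0],[0,0,0],1],[[0,0,0],[0,0,0],1],[[0,0,0],[0,0,0],1],[[0,0,0],[0,0,0],1],[[0,0,0],[0,0,0],1],[[0,0,0],[0,0,0],1],[[0,0,0],[0,0,0],1]]'
python3 vz.py 2; python3 look.py 2
```

```text
time_s: 15.78
tcp_pos: [0.4871, 0.3146, 0.1954]
orientation: [-0.572, 0.619, -0.345, -0.415]
ft_force: [0.5, 0.1, -2.8]
gripper_width: 0.261
valve centre in head [-0.1137 -0.0012  0.0006]
t 15.88 tcp [0.4871 0.3146 0.1954] shift share [ 0.0011 -0.0033  0.0024] rows>= 0.05
 turn share [-0.0005 -0.0013 -0.0004] deg 0.26 rows>= 0.04
 turn share [ 9.995e-01 -7.000e-04  2.000e-03] deg 179.91 rows>= 25.11
```

View pics/vs2.png

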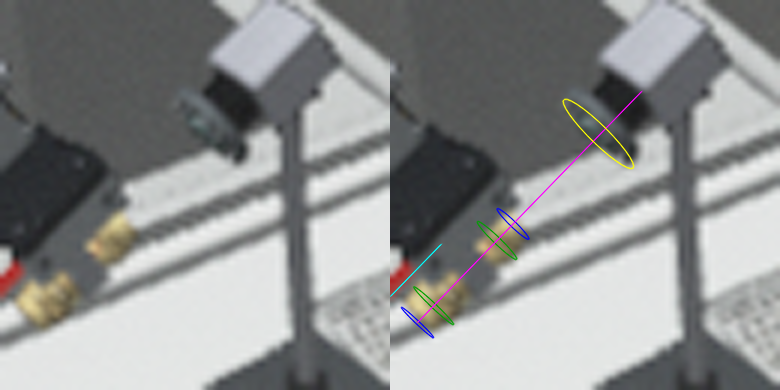

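View pics/vt2.png

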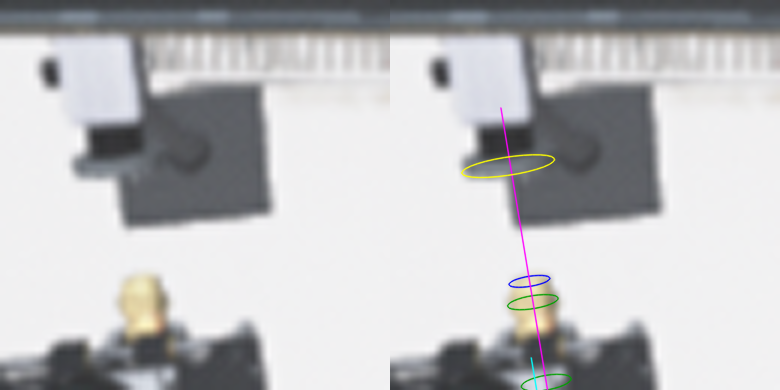

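View pics/w2.png

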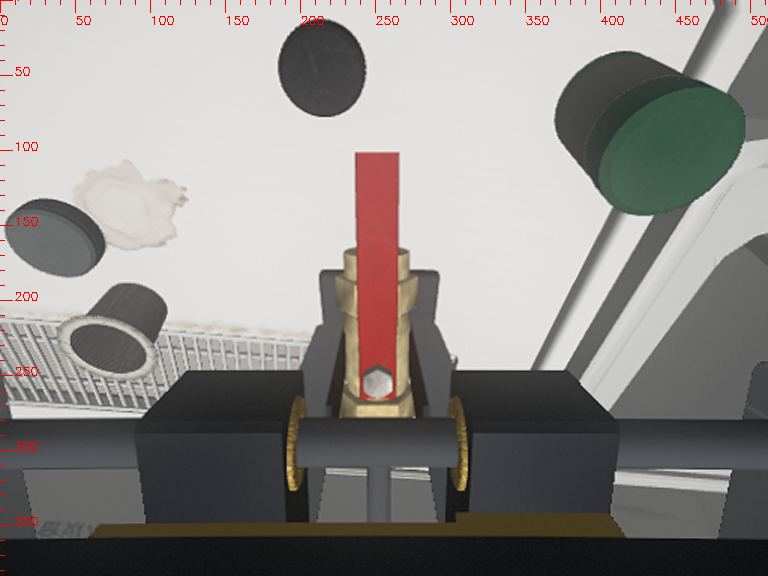

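Final views agree: the valve's axis meets the ring centre at about (208,128) in the scene crop, and the stand's post and foot are centred behind the tool (379 vs 377). Handing in.

```bash
python3 -c "
from bench import robot
print(robot.finish_job())"
```

```text
the job is handed in; nothing more can be done
None
```

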